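Nest the tasting tumblers back in the slanted cup holder

TASK

The tasting is over: put the amber tumbler that lies on its side and the green tumbler that stands on the counter back in the slanted cup holder, each nested, mouth outward, in the seated tumbler of its own colour. Lower each one in until it just rests, without dropping it or pressing it tight, so that they come apart easily next time, and leave the other things on the counter where they are.

Things in the scene. Friction and masses are not known exactly. Their poses are not given: they have to be found in the camera images.
- amber: loose amber (orange-brown) plastic tumbler, about 80 g, lying on the counter (z = 0), mouth roughly to the robot's right. Straight taper: rim 64 mm outside diameter, foot 46 mm, height 110 mm, wall 3.5 mm, floor 4 mm. Origin: centre of the underside of the foot; z axis from foot to mouth, about 5 degrees above level as it lies on its wall
- green: loose bottle-green tumbler of the same shape, size and weight, standing upright on the counter, mouth up. Origin: centre of the underside of the foot; z axis from foot to mouth
- seated_amber: amber tumbler, same shape and size, in one well of the holder with 1 mm of play, leaning 35 degrees from vertical, mouth up and to the holder's front. Origin: centre of the underside of the foot; z axis from foot to mouth. A tumbler lowered along this axis touches it wall to wall when its own foot is 46 to 48 mm along z; about 46 mm of it, from the rim, stays out
- seated_green: green tumbler, just the same, standing in the other well (which well has which colour varies)
- holder: fixed cup holder, its low front to the robot's right and near side: black wedge-shaped box 124 mm deep, 270 wide; aluminium face slopes up from 48 mm high in front to 134 at the back. Two round wells at y = -60 and +60 mm tilt 35 degrees to the front; the top 44 mm of each seated tumbler stands out, square to the face. Origin: centre of the underside; x from front to back, y across the wells
- whisky: bystander: amber spirits bottle, 76 mm diameter, 270 mm tall, standing; origin: centre of the underside
- wine: bystander: dark green wine bottle, 72 mm diameter, 300 mm tall, standing; origin: centre of the underside
- mixer_can: bystander: yellow drinks can, 56 mm diameter, 115 mm tall, standing; origin: centre of the underside
- jigger: bystander: steel double-cone measure, 46 mm diameter, 76 mm tall, standing; origin: centre of the underside
- coasters: bystander: pile of round cork coasters, 94 mm diameter, 18 mm high; origin: centre of the underside
- corkscrew: bystander: folded black waiter's corkscrew lying flat, 140 mm long along its x, 10 mm high; origin: underside, near its middle
Not all that is in view belongs to the job. What is shaped like the seated_green but purple is not meant. What is shaped like the green but purple is not meant.

How it is judged:
By the outcome, as a careful person would: the job done as asked, in the order asked, and still so for the second after the job is handed in, with the robot touching nothing.
It also fails if it takes over 56 s, if anything falls off the work surface, if the arm or the gripper's body presses on something with over 40 N, if the wrist force passes 120 N, or if a joint passes its speed limit or range.

ROBOT

A 6-joint arm with a two-finger parallel gripper is mounted at the origin on the work surface. World frame = base frame: x ahead of the robot, y to its left, z up, the work surface at z = 0. Lengths are in m, angles in rad, forces in N, time in s.
With the tool pointing down it reaches from about 0.325 to 0.75 m from the base axis. Payload 7.6 kg.
Tool frame: the origin (TCP) lies at the very end of the fingers, on their centre line; the grasp point (between the pads) lies 19 mm behind it; z points along the fingers, y is the direction in which the jaws open and shut (so a half turn about z gives the same grasp; the last joint's range is limited). The gripper opens to 85 mm and grips with 20 to 120 N. Pads are 22 mm wide; open, the fingers measure 114 mm over their backs; the gripper's body (76 mm by 85 mm) begins 54 mm behind the grasp point. The pads swing forward as they close: fully open they stand 13 mm farther back than shut.
Start: joints at [1.113, 0.052, 1.401, -0, 1.689, -0.07], TCP at [0.199, 0.486, 0.231] pointing down, gripper open.
Joint ranges: [-2.9, 2.9], [-0.91, 2.17], [0.12, 2.37], [-1.06, 4.2], [0.26, 2.73], [-2.93, 2.93]. Speed limits (rad/s): [2.57, 2.57, 3.01, 3.14, 3.14, 3.14].

INTERFACE

Orientations are given as a rotation vector (axis times angle).
In Python, from rig import robot gives the robot as it stands.
- The arm moves only by the shell command python3 -m pendant 'ROWS' [FORCE]. ROWS is JSON, a list of rows, each an object with "offset": the shift along the tool's x, y, z each as a share of 600 mm, from -1 to 1, a list of three; "rot": the turn, a rotation vector about the tool's x, y, z each as a share of pi/4 rad, from -1 to 1, a list of three; "claw": the gripper's target within -1 to 1 (fully open at 1, half-way at 0, shut at -1). In form: [{"offset": [dx, dy, dz], "rot": [rx, ry, rz], "claw": claw}, ...]. A call has 1 to 5 rows; each row is the pose to reach, as a shift and turn from the pose measured when the call began, along the tool's axes at that moment; what a row does not reach only later rows make up. A row lasts 1/8 s, in which the tool goes at most 62.5 mm and 10.7 degrees, less where a joint would pass 70% of its speed; a pose out of reach is approached as far as the arm can. A call with a number of a shift or a turn outside -1 to 1 is refused whole. A call with a gripper value outside its range is refused whole. The fingers move at their own pace and stop on an object; FORCE is the grip in N (left out, the last holds). Time passes only in rows, so rows that repeat a pose let the fingers close. It gives the time, the measured TCP pose, the force and the opening at its end, in the units of the state.
- robot.observe(): the state, without advancing time (a new reading comes with each control period).
- robot.read_camera(name): name is "scene" or "top" or "wrist"; returns the picture (480x640x3 uint8, red, green, blue); there is no depth.
- robot.get_calibration(name): a dict with "fx", "fy", "cx", "cy" (pixels), "extrinsics" (4x4, takes a point from camera to world coordinates). Camera axes: x right, y up, looking along -z (the intrinsics and any distortion apply to the point x, -y, -z); pixel columns grow to the right and rows downward; lengths in m; the calibration is good to about 2 mm. A picture is of the moment at which its call begins: read the wrist's pose just before it. get_calibration takes no time and is no camera call; for the wrist camera it gives the pose at the moment of the call.
- robot.sign_off(): hands the job in, once; it reports no verdict.
The state is a dict: "clock": time; "q": joint angles; "dq": joint speeds; "joint_efforts": joint torques, N m; "tool_pos": TCP position; "ee_rot": TCP orientation; "force": force on the tool from outside, world axes, zero at the start; "ft_torque": the same for the moment, N m; "width": finger opening in m.
Only numpy, scipy, OpenCV 4.12 (cv2) and the standard library are available. Lean on these libraries where they do the work, as an engineer would, in place of code of your own. Each camera call takes 0.05 s, during which the arm holds its last target. There are 200 camera calls.

## Working session

There is one attempt and no reset: what is moved stays moved. The work goes in short steps, Python scripts to look and compute and a shell command to move; the robot and the scene stay as the last step left them, time stands still between calls to the robot, and variables do not carry over. Pictures are saved under pics/ and viewed, about 8 in all and at most 12, crops included, and the job is handed in when it is done.

```bash
mkdir -p pics; ls
python3 - <<'E'
from rig import robot
import cv2,numpy as np,json
s=robot.observe();print(s)
for n in("scene","top","wrist"):
    c=robot.get_calibration(n);print(n,{k:(np.round(np.array(v),4).tolist()) for k,v in c.items() if not isinstance(v,str)})
    cv2.imwrite(f"pics/{n}0.png",robot.read_camera(n)[:,:,::-1])
E
```

```text
pics
{'clock': 0.0, 'q': array([ 1.11268837e+00,  5.28498114e-02,  1.40172187e+00,  3.03854349e-05,
        1.68861411e+00, -7.02838875e-02]), 'dq': array([-1.44625337e-03,  4.53014211e-04,  2.18643117e-03, -1.60919298e-03,
        1.23320296e-03,  6.76688578e-06]), 'joint_efforts': array([-1.23836671e-04, -3.81664145e+01, -3.60181797e+01, -8.11488758e-05,
        6.20682506e-03,  1.04361396e-05]), 'tool_pos': array([0.19837089, 0.48575366, 0.23046705]), 'ee_rot': array([-6.05290570e-01, -3.08227597e+00,  2.40295180e-03]), 'force': array([-0.25769502, -0.06947613, -0.14037771]), 'ft_torque': array([ 0.0267141, -0.0330637,  0.00673  ]), 'width': 0.08544354324343942}
scene {'fx': 555.5086, 'fy': 555.5086, 'cx': 312.7661, 'cy': 241.8502, 'extrinsics': [[-0.654, -0.5693, 0.4982, 1.1174], [0.7564, -0.5043, 0.4166, 0.5781], [0.0141, 0.6493, 0.7604, 0.9659], [0.0, 0.0, 0.0, 1.0]]}
top {'fx': 518.3275, 'fy': 518.3275, 'cx': 318.2457, 'cy': 227.5315, 'extrinsics': [[-0.007, 0.9958, -0.0908, 0.4073], [-1.0, -0.0069, 0.0023, 0.0839], [0.0017, 0.0908, 0.9959, 1.3394], [0.0, 0.0, 0.0, 1.0]]}
wrist {'fx': 414.1083, 'fy': 414.1083, 'cx': 314.5388, 'cy': 244.524, 'extrinsics': [[0.3781, -0.8948, -0.2373, 0.1393], [0.9258, 0.3652, 0.0979, 0.5105], [-0.001, -0.2567, 0.9665, 0.3729], [0.0, 0.0, 0.0, 1.0]]}
```

View pics/scene0.png

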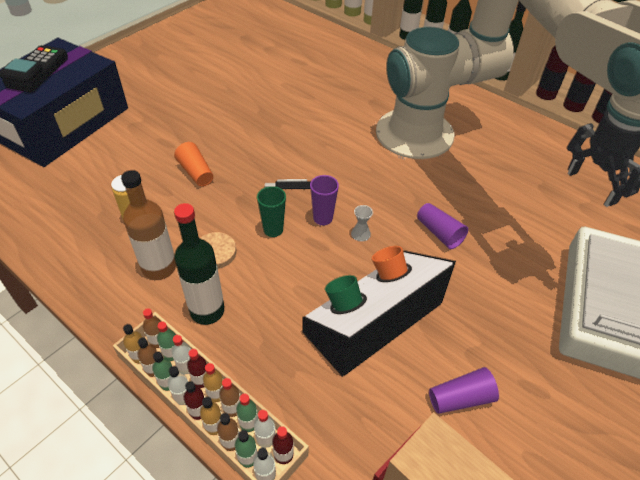

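View pics/top0.png

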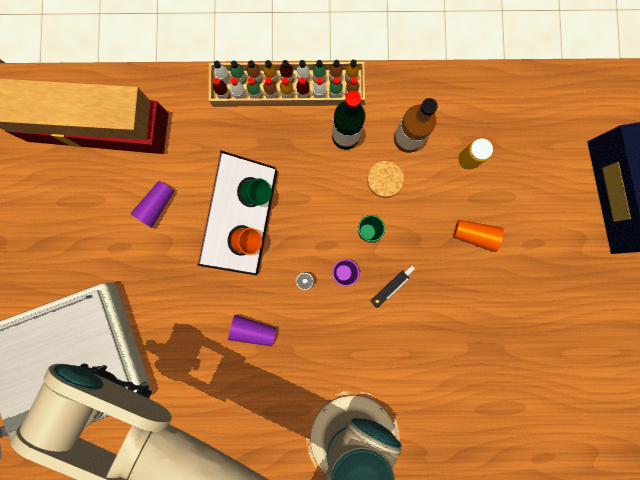

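The scene shows the loose amber lying at scene (194,164), the green standing at (272,212), and the holder with seated green at (344,293) and seated amber at (390,263). In the top view they are at (480,235), (371,228), (255,192) and (247,240). I'll enlarge the top view.

Run:
```python
import cv2
a=cv2.imread("pics/top0.png")
l=cv2.resize(a[140:285,190:290],None,fx=4,fy=4,interpolation=cv2.INTER_CUBIC)
r=cv2.resize(a[140:285,340:440],None,fx=4,fy=4,interpolation=cv2.INTER_CUBIC)
import numpy as np
cv2.imwrite("pics/crop1.png",np.hstack([l,r]))
```

```text
(no output)
```

View pics/crop1.png

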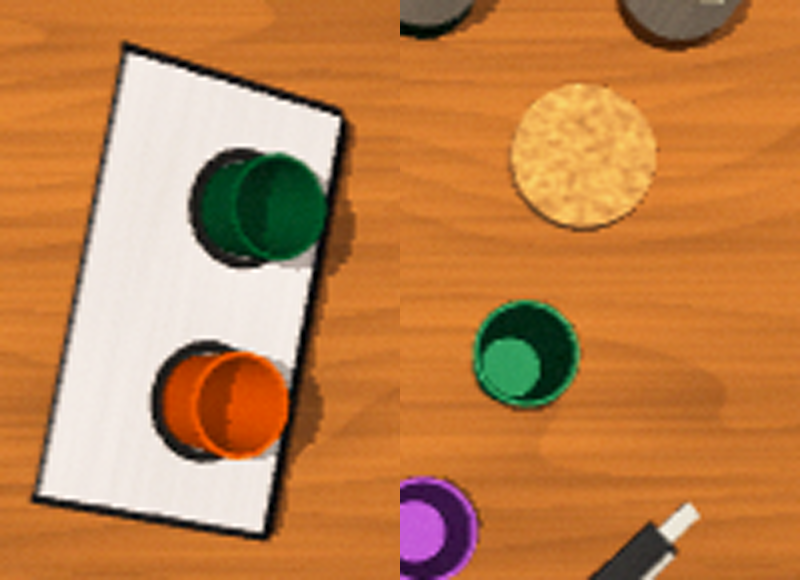

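Crop (×4, origin (190,140) left, (340,140) right) shows: the holder corners at (221.3,151.3), (276.3,168), (257,274.3) and (198.8,265), with the high back edge on the left; seated rims near (259.8,191.8) green and (250,241.3) amber; and the standing green's rim at (371.5,228.5). Next I fit silhouettes in both views.

```bash
cat > lib.py <<'E'
from rig import robot
import cv2,numpy as np
from scipy.optimize import minimize,least_squares
from scipy.spatial.transform import Rotation as Rn
def proj(P,c):
    T=np.array(c["extrinsics"]);p=(np.atleast_2d(P)-T[:3,3])@T[:3,:3]
    return np.c_[c["cx"]+c["fx"]*p[:,0]/-p[:,2],c["cy"]+c["fy"]*p[:,1]/p[:,2]]
def circ(o,a,r):
    a=a/np.linalg.norm(a);u=np.cross(a,[.3,.5,.81]);u/=np.linalg.norm(u);v=np.cross(a,u)
    t=np.linspace(0,2*np.pi,48)[:,None];return o+r*(np.cos(t)*u+np.sin(t)*v)
def cup(o,a,z0=0):  # silhouette points of a tumbler from height z0 to rim
    return np.r_[circ(o+a*z0,a,.023+.009*z0/.11),circ(o+a*.11,a,.032)]
def mask(img,col,roi):
    h=cv2.cvtColor(img,cv2.COLOR_RGB2HSV);H,S,V=h[...,0].astype(int),h[...,1],h[...,2]
    m=((H>=4)&(H<=11)&(S>215)&(V>90)) if col=="amber" else ((H>55)&(H<95)&(S>80))
    o=np.zeros(m.shape,np.uint8);x0,y0,x1,y1=roi;o[y0:y1,x0:x1]=m[y0:y1,x0:x1]
    n,l,st,_=cv2.connectedComponentsWithStats(o)
    if n<2:return o
    o=(l==1+np.argmax(st[1:,4])).astype(np.uint8)
    cs,_=cv2.findContours(o,0,2);return cv2.fillPoly(o,[cv2.convexHull(max(cs,key=cv2.contourArea))],1)
def fill(P,c):
    h=cv2.convexHull(np.float32(proj(P,c)));o=np.zeros((1920,2560),np.uint8)
    cv2.fillConvexPoly(o,np.int32(np.round(((h+.5)*4-.5)*16)),1,shift=4)
    return cv2.resize(o.astype(np.float32),(640,480),interpolation=cv2.INTER_AREA)
def loss(P,c,m): f=fill(P,c);return np.abs(f-m).sum()/m.sum()
def to(p,R): # print move from present pose in pendant units
    s=robot.observe();R0=Rn.from_rotvec(s["ee_rot"])
    print("off",np.round(R0.inv().apply(np.array(p)-s["tool_pos"])/.6,4).tolist(),"rot",np.round((R0.inv()*R).as_rotvec()/(np.pi/4),4).tolist())
E
cat > fit.py <<'E'
from lib import *
cs={n:robot.get_calibration(n) for n in("top","scene")}
im={n:cv2.cvtColor(cv2.imread(f"pics/{n}0.png"),cv2.COLOR_BGR2RGB) for n in cs}
roi=dict(A=dict(top=(445,210,515,260),scene=(165,135,225,195)),G=dict(top=(352,208,392,250),scene=(250,180,292,242)),
 SA=dict(top=(225,222,268,260),scene=(366,240,414,284)),SG=dict(top=(234,172,275,210),scene=(320,270,368,315)))
M={k:{n:mask(im[n],"amber" if k[-1]=="A" else "green",r) for n,r in v.items()} for k,v in roi.items()}
print({k:{n:int(m.sum()) for n,m in v.items()} for k,v in M.items()})
def fit(f,x0,st,keys):
    g=lambda x:sum(loss(p,cs[n],M[k][n]) for n in cs for k,p in zip(keys,f(x)))
    x0=np.array(x0,float);sx=np.r_[[x0],x0+np.diag(st)]
    r=minimize(g,x0,method="Nelder-Mead",options=dict(initial_simplex=sx,xatol=1e-4,fatol=1e-4,maxiter=400))
    print(keys,np.round(r.x,4),[[round(float(loss(p,cs[n],M[k][n])),3) for n in cs] for k,p in zip(keys,f(r.x))]);return r.x
z=np.array([0,0,1.])
G=fit(lambda x:[cup(np.r_[x[:2],0],z)],[.42,-.04],[.02,.02],["G"])
e=np.arctan(.009/.11)
def Am(x):
    a=np.r_[np.cos(x[2])*np.cos(e),np.sin(x[2])*np.cos(e),np.sin(e)];return [cup(np.r_[x[:2],.023*np.cos(e)],a)]
A=fit(Am,[.42,-.27,-1.7],[.02,.02,.2],["A"])
# holder
L=np.array([[.062,.135,.134],[-.062,.135,.048],[-.062,-.135,.048],[.062,-.135,.134]])
pix=np.array([[221.25,151.25],[276.25,168],[257,274.25],[198.75,265]])
def W(x,P): c,s=np.cos(x[2]),np.sin(x[2]);return np.array(P)@np.array([[c,s,0],[-s,c,0],[0,0,1]])+[x[0],x[1],0]
for sg in(1,-1):
    LL=L*[1,sg,1]
    h=least_squares(lambda x:(proj(W(x,LL),cs["top"])-pix).ravel(),[.4,.25,1.4]);print("holder",sg,np.round(h.x,4),h.cost)
    if sg==1:best=h
    elif h.cost<best.cost:best=h
h=best.x;t=np.radians(35)
def S(x,full=False):
    a=np.array([-np.sin(t)*np.cos(x[4]),-np.sin(t)*np.sin(x[4]),np.cos(t)])
    return [cup(np.array([x[2*i],x[2*i+1],ZR])-.11*a,a,.066) for i in(0,1)]
for ZR in(.123,.127,.131):
    r0=[W(h,[-.025,y,ZR])[:2] for y in(-.06,.06)]
    ra,rg=sorted(r0,key=lambda p:p[0])
    x=fit(S,[*ra,*rg,h[2]],[.01]*4+[.1],["SA","SG"]);print(ZR,"baseline yaw",np.arctan2(x[3]-x[1],x[2]-x[0])-np.pi/2,np.hypot(x[3]-x[1],x[2]-x[0]), "foot A",np.round(np.r_[x[:2],ZR],4))
E
python3 fit.py
```

```text
{'A': {'top': 409, 'scene': 0}, 'G': {'top': 560, 'scene': 1149}, 'SA': {'top': 668, 'scene': 0}, 'SG': {'top': 693, 'scene': 979}}
['G'] [ 0.5174 -0.0449] [[0.057, 0.057]]
['A'] [ 0.42 -0.27 -1.7 ] [[3.655, inf]]
holder 1 [0.5566 0.2804 4.5233] 5303.9660736526885
holder -1 [0.5545 0.272  1.3909] 0.915032369418822
['SA', 'SG'] [0.491  0.2581 0.6091 0.2367 1.3909] [[0.482, inf], [0.514, 0.556]]
0.123 baseline yaw -1.7506627496336855 0.11999999999999998 foot A [0.491  0.2581 0.123 ]
['SA', 'SG'] [0.491  0.2581 0.6091 0.2367 1.3909] [[0.506, inf], [0.538, 0.523]]
0.127 baseline yaw -1.7506627496336855 0.11999999999999998 foot A [0.491  0.2581 0.127 ]
['SA', 'SG'] [0.491  0.2581 0.6091 0.2367 1.3909] [[0.529, inf], [0.565, 0.497]]
0.131 baseline yaw -1.7506627496336855 0.11999999999999998 foot A [0.491  0.2581 0.131 ]lib.py:25: RuntimeWarning: divide by zero encountered in divide
  def loss(P,c,m): f=fill(P,c);return np.abs(f-m).sum()/m.sum()
  np.max(np.abs(fsim[0] - fsim[1:])) <= fatol):
```

Run:
```python
import cv2
for n,ps in dict(scene=[(194,160),(204,178),(185,150),(390,258),(392,270),(385,275),(225,150),(160,170)],top=[(465,230),(480,235),(497,235),(480,246),(245,240),(235,240),(520,235),(480,255)]).items():
    h=cv2.cvtColor(cv2.imread(f"pics/{n}0.png"),cv2.COLOR_BGR2HSV)
    print(n,[(p,h[p[1],p[0]].tolist()) for p in ps])
```

```text
scene [((194, 160), [11, 180, 241]), ((204, 178), [10, 190, 126]), ((185, 150), [11, 183, 240]), ((390, 258), [10, 192, 218]), ((392, 270), [10, 190, 197]), ((385, 275), [9, 187, 151]), ((225, 150), [12, 141, 192]), ((160, 170), [13, 142, 194])]
top [((465, 230), [20, 223, 247]), ((480, 235), [19, 255, 246]), ((497, 235), [13, 255, 246]), ((480, 246), [11, 255, 111]), ((245, 240), [10, 255, 149]), ((235, 240), [10, 255, 198]), ((520, 235), [13, 197, 197]), ((480, 255), [14, 202, 208])]
```

```bash
python3 - <<'E'
s=open("lib.py").read()
s=s.replace('m=((H>=4)&(H<=11)&(S>215)&(V>90)) if col=="amber"','m=((H<24)&((S>ts)|((V>228)&(S>ts-25)))&(V>60)) if col=="amber"').replace("def mask(img,col,roi):","def mask(img,col,roi,ts=165):")
open("lib.py","w").write(s)
f=open("fit.py").read().replace('else "green",r)','else "green",r,dict(top=230,scene=168)[n])')
f=f.replace('print({k','''dbg=np.vstack([np.hstack([cv2.resize(np.where(cv2.Canny(M[k][n]*255,50,100)[...,None]>0,[255,255,255],im[n]).astype(np.uint8)[r[1]-5:r[3]+5,r[0]-5:r[2]+5],(200,200)) for k,v in roi.items() for r in[v[n]]]) for n in cs])
cv2.imwrite("pics/mask.png",dbg[...,::-1])
print({k''',1)
open("fit.py","w").write(f)
E
python3 fit.py
```

```text
{'A': {'top': 1091, 'scene': 1005}, 'G': {'top': 560, 'scene': 1149}, 'SA': {'top': 688, 'scene': 909}, 'SG': {'top': 693, 'scene': 979}}
['G'] [ 0.5174 -0.0449] [[0.057, 0.057]]
['A'] [ 0.5233 -0.2704 -1.8646] [[0.05, 0.037]]
holder 1 [0.5566 0.2804 4.5233] 5303.9660736526885
holder -1 [0.5545 0.272  1.3909] 0.915032369418822
['SA', 'SG'] [0.488  0.2435 0.6057 0.2221 1.3215] [[0.048, 0.061], [0.063, 0.098]]
0.123 baseline yaw -1.7509656306578605 0.11966146885029497 foot A [0.488  0.2435 0.123 ]
['SA', 'SG'] [0.4891 0.2441 0.607  0.2222 1.4238] [[0.074, 0.155], [0.096, 0.179]]
0.127 baseline yaw -1.7545920768151675 0.11995390990461016 foot A [0.4891 0.2441 0.127 ]
['SA', 'SG'] [0.4873 0.2442 0.6051 0.2237 1.1338] [[0.116, 0.211], [0.158, 0.219]]
0.131 baseline yaw -1.7430888557549746 0.11951687641107164 foot A [0.4873 0.2442 0.131 ]
```

View pics/mask.png

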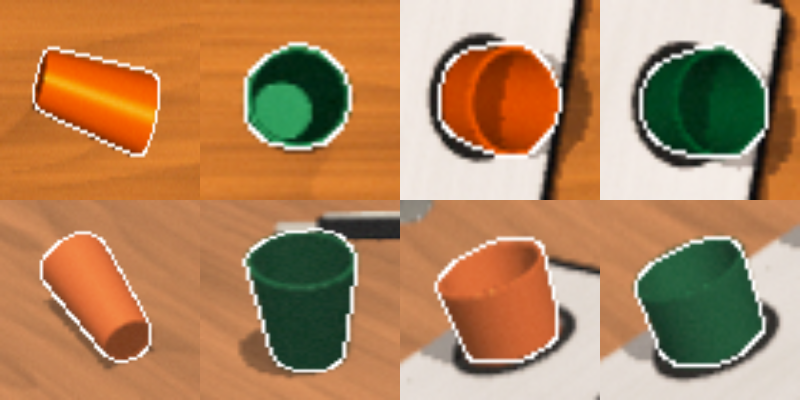

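Masks are clean. I'll refine the seated rim height with the yaw fixed at 1.391, where the corner fit and the well baseline agree.

```bash
python3 - <<'E'
f=open("fit.py").read().split("for ZR in")[0]
f+='''
yaw=1.391;hx=np.array([np.cos(yaw),np.sin(yaw),0]);hy=np.array([-np.sin(yaw),np.cos(yaw),0]);a=-np.sin(t)*hx+np.cos(t)*z
def S2(x): return [cup(x[:3]+s*.06*hy-.11*a,a,.066) for s in(1,-1)]
x=fit(S2,[.547,.233,.12],[.01]*3,["SA","SG"])
print("rims A,G",np.round(x+.06*hy,4),np.round(x-.06*hy,4),"a",a)
pc=x-.044*a; print("well-centre on face, holder coords",np.array([(pc-np.r_[h[:2],0])@v for v in(hx,hy,z)]))
'''
open("fit2.py","w").write(f)
E
python3 fit2.py
```

```text
{'A': {'top': 1091, 'scene': 1005}, 'G': {'top': 560, 'scene': 1149}, 'SA': {'top': 688, 'scene': 909}, 'SG': {'top': 693, 'scene': 979}}
['G'] [ 0.5174 -0.0449] [[0.057, 0.057]]
['A'] [ 0.5233 -0.2704 -1.8646] [[0.05, 0.037]]
holder 1 [0.5566 0.2804 4.5233] 5303.9660736526885
holder -1 [0.5545 0.272  1.3909] 0.915032369418822
['SA', 'SG'] [0.5473 0.2323 0.1195] [[0.049, 0.044], [0.056, 0.071]]
rims A,G [0.4882 0.243  0.1195] [0.6063 0.2216 0.1195] a [-0.10257221 -0.56433046  0.81915204]
well-centre on face, holder coords [-1.51184659e-02  3.41691197e-05  8.34969227e-02]
```

```bash
cat >> lib.py <<'E'
z=np.array([0,0,1.]);yaw=1.391
hx=np.array([np.cos(yaw),np.sin(yaw),0]);hy=np.array([-np.sin(yaw),np.cos(yaw),0])
aS=-np.sin(np.radians(35))*hx+np.cos(np.radians(35))*z
def tool(a,beta): # tool rotation: cup axis a, beta deg towards axial, jaws level; tool x kept at +y side
    a=a/np.linalg.norm(a);j=np.cross(z,a) if abs(a[2])<.99 else -hy
    j/=np.linalg.norm(j);j=j*np.sign(j[0]);p=np.cross(j,a);p=p*-np.sign((p@z) or 1) if a[2]<.9 else p*np.sign(p@-hx)
    b=np.radians(beta);zz=np.cos(b)*p-np.sin(b)*a;return Rn.from_matrix(np.c_[np.cross(j,zz),j,zz])
def tcp(foot,a,s,beta,deep=0): # TCP for grasp s along axis from foot
    R=tool(a,beta);return foot+s*a+(.019+deep)*R.as_matrix()[:,2],R
e=np.arctan(.009/.11)
footA=np.array([.5233,-.2704,.0229]);aA=np.r_[np.cos(-1.8646)*np.cos(e),np.sin(-1.8646)*np.cos(e),np.sin(e)]
E
python3 - <<'E'
from lib import *
np.set_printoptions(precision=4,suppress=True)
p,R=tcp(footA,aA,.09,30,.004);print("grasp",p,R.as_matrix())
pre=p-.1*R.as_matrix()[:,2];print("pre",pre)
to([.42,.1,.25],R);to(pre,R)
footS=np.array([.4882,.243,.1195])-.11*aS
q,Q=tcp(footS+.047*aS,aS,.09,30,.004);print("place",q,Q.as_matrix())
E
```

```text
grasp [ 0.5002 -0.3468  0.0094] [[ 0.2618  0.9571  0.1239]
 [ 0.8652 -0.2896  0.4094]
 [ 0.4277 -0.     -0.9039]]
pre [ 0.4878 -0.3878  0.0998]
off [-0.5851, -0.4557, -0.0317] rot [-0.4163, 0.457, 1.847]
off [-0.9971, -1.1653, 0.2193] rot [-0.4163, 0.457, 1.847]
place [0.4837 0.2182 0.1208] [[ 0.1621  0.9839 -0.0756]
 [ 0.8917 -0.1788 -0.4158]
 [-0.4226  0.     -0.9063]]
```

```bash
R='{"offset":[-0.585,-0.456,-0.032],"rot":[0,0,0.95],"claw":1}'; python3 -m pendant '[{"offset":[-0.585,-0.456,-0.032],"rot":[0,0,0.95],"claw":1},{"offset":[-0.585,-0.456,-0.032],"rot":[0,0,0.95],"claw":1},{"offset":[-0.585,-0.456,-0.032],"rot":[0,0,0.95],"claw":1},{"offset":[-0.585,-0.456,-0.032],"rot":[0,0,0.95],"claw":1},{"offset":[-0.585,-0.456,-0.032],"rot":[0,0,0.95],"claw":1}]' 30
cat > go.py <<'E'
from lib import *
import sys
p,R=tcp(footA,aA,.09,30,.004)
to(p-.1*R.as_matrix()[:,2],R);to(p,R);print(robot.observe()["q"].round(2))
E
python3 go.py
```

```text
clock: 0.78
tool_pos: [0.3543, 0.2133, 0.2446]
ee_rot: [1.689, 2.648, -0.001]
force: [0.1, 1.4, -0.3]
width: 0.0852
off [-1.0021, -0.2203, 0.2421] rot [-0.2054, 0.5386, 0.9126]
off [-0.9488, -0.1728, 0.3927] rot [-0.2054, 0.5386, 0.9126]
[ 0.45 -0.27  1.67 -0.    1.74  0.02]
```

```bash
python3 -m pendant '[{"offset":[-0.52,-0.11,0.05],"rot":[0,0.2,0.9],"claw":1},{"offset":[-0.52,-0.11,0.05],"rot":[0,0.2,0.9],"claw":1},{"offset":[-0.52,-0.11,0.05],"rot":[0,0.2,0.9],"claw":1},{"offset":[-0.52,-0.11,0.05],"rot":[0,0.2,0.9],"claw":1},{"offset":[-0.52,-0.11,0.05],"rot":[0,0.2,0.9],"claw":1}]' 30
python3 go.py
```

```text
clock: 1.4
tool_pos: [0.4236, -0.0905, 0.2155]
ee_rot: [-2.401, -1.815, -0.125]
force: [0.9, 0.4, -0.0]
width: 0.0849
off [-0.4695, 0.2462, 0.1138] rot [-0.0727, 0.3801, 0.0066]
off [-0.4205, 0.2557, 0.2728] rot [-0.0727, 0.3801, 0.0066]
[-0.39 -0.17  1.65  0.14  1.73 -0.09]
```

```bash
python3 -m pendant '[{"offset":[-0.4695,0.2462,0.1138],"rot":[-0.0727,0.38,0.0066],"claw":1},{"offset":[-0.4695,0.2462,0.1138],"rot":[-0.0727,0.38,0.0066],"claw":1},{"offset":[-0.4695,0.2462,0.1138],"rot":[-0.0727,0.38,0.0066],"claw":1},{"offset":[-0.4695,0.2462,0.1138],"rot":[-0.0727,0.38,0.0066],"claw":1},{"offset":[-0.4695,0.2462,0.1138],"rot":[-0.0727,0.38,0.0066],"claw":1}]' 30
python3 -m pendant '[{"offset":[0,0,0],"rot":[0,0,0],"claw":1}]'
python3 go.py
python3 - <<'E'
from lib import *
c=robot.get_calibration("wrist");im=robot.read_camera("wrist").copy()
h=cv2.convexHull(np.float32(proj(cup(footA,aA),c)));cv2.polylines(im,[np.int32(h)],1,(0,255,255),1)
cv2.imwrite("pics/w1.png",im[...,::-1])
E
```

```text
clock: 2.02
tool_pos: [0.4848, -0.3758, 0.104]
ee_rot: [-2.276, -1.688, -0.511]
force: [0.1, 0.2, 1.0]
width: 0.0855
clock: 2.15
tool_pos: [0.4831, -0.3775, 0.0974]
ee_rot: [-2.273, -1.677, -0.509]
force: [-0.2, 0.9, -0.5]
width: 0.0854
off [-0.011, 0.0124, -0.0098] rot [-0.0079, -0.0063, -0.009]
off [-0.0118, 0.0134, 0.1568] rot [-0.0079, -0.0063, -0.009]
[-0.89  0.55  1.12  0.37  1.72 -0.58]
```

View pics/w1.png

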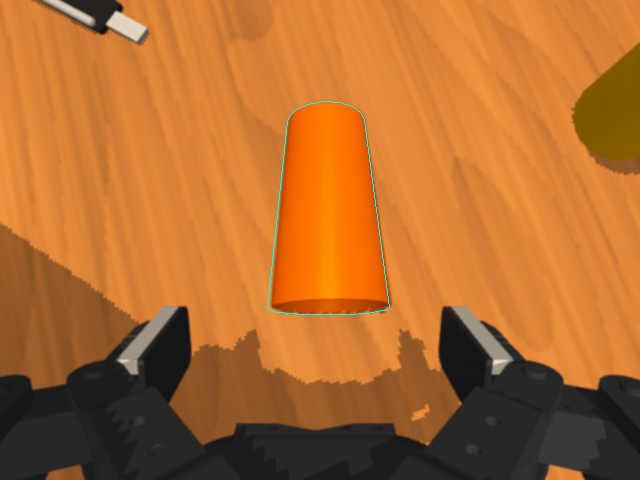

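The wrist view shows the model outline lying on the amber tumbler within about 1 px (rim near (328,308)), so the fit is good. Next I descend and grip.

```bash
python3 -m pendant '[{"offset":[-0.0118,0.0134,0.07],"rot":[-0.008,-0.006,-0.009],"claw":1},{"offset":[-0.0118,0.0134,0.13],"rot":[-0.008,-0.006,-0.009],"claw":1},{"offset":[-0.0118,0.0134,0.1568],"rot":[-0.008,-0.006,-0.009],"claw":1},{"offset":[-0.0118,0.0134,0.1568],"rot":[-0.008,-0.006,-0.009],"claw":1},{"offset":[-0.0118,0.0134,0.1568],"rot":[-0.008,-0.006,-0.009],"claw":1}]' 30
python3 go.py
python3 -m pendant '[{"offset":[0,0,0],"rot":[0,0,0],"claw":0.2},{"offset":[0,0,0],"rot":[0,0,0],"claw":-0.2},{"offset":[0,0,0],"rot":[0,0,0],"claw":-0.5},{"offset":[0,0,0],"rot":[0,0,0],"claw":-1},{"offset":[0,0,0],"rot":[0,0,0],"claw":-1}]' 30
```

```text
clock: 2.82
tool_pos: [0.5017, -0.347, 0.0146]
ee_rot: [-2.278, -1.696, -0.514]
force: [0.7, 0.0, -0.8]
width: 0.0856
off [-0.0046, -0.0017, -0.1591] rot [0.0069, 0.0039, 0.0051]
off [-0.0041, -0.0026, 0.0076] rot [0.0069, 0.0039, 0.0051]
[-0.84  0.61  1.22  0.38  1.55 -0.6 ]
clock: 3.45
tool_pos: [0.5021, -0.3482, 0.0167]
ee_rot: [-2.281, -1.698, -0.515]
force: [-2.3, -1.1, 5.6]
width: 0.061
```

Run:
```python
from lib import *
R=tool(aA,30);s=robot.observe();print(s["tool_pos"],s["force"],s["width"]);to(s["tool_pos"]+[0,0,.2],R)
```

```text
[ 0.50211199 -0.34824375  0.01671192] [-2.26556549 -1.112602    5.57637901] 0.060950904441972084
off [0.1412, 0.003, -0.3019] rot [0.01, 0.0058, 0.0058]
```

```bash
python3 -m pendant '[{"offset":[0.03,0,-0.06],"rot":[0,0,0],"claw":-1},{"offset":[0.0847,0,-0.181],"rot":[0,0,0],"claw":-1},{"offset":[0.1412,0,-0.302],"rot":[0,0,0],"claw":-1},{"offset":[0.1412,0,-0.302],"rot":[0,0,0],"claw":-1},{"offset":[0.1412,0,-0.302],"rot":[0,0,0],"claw":-1}]' 30
cat >> lib.py <<'E'
footSA=np.array([.4882,.243,.1195])-.11*aS
footSG=np.array([.6063,.2216,.1195])-.11*aS
E
python3 - <<'E'
from lib import *
p,R=tcp(footSA+.147*aS,aS,.09,30,.0);print(p);to(p,R);s=robot.observe();print(s["q"].round(2),s["force"])
E
```

```text
clock: 4.08
tool_pos: [0.5011, -0.3489, 0.221]
ee_rot: [-2.286, -1.704, -0.517]
force: [-0.0, 0.2, -1.2]
width: 0.0609
[0.47373738 0.16342972 0.20631246]
off [0.7216, -0.2908, 0.3557] rot [0.0207, -1.1048, -0.1491]
[-0.84  0.43  1.03  0.39  1.88 -0.47] [-0.02389298  0.15548914 -1.1523547 ]
```

```bash
python3 -m pendant '[{"offset":[0.08,-0.03,0.02],"rot":[0.005,-0.1,-0.014],"claw":-1},{"offset":[0.17,-0.06,0.05],"rot":[0.01,-0.3,-0.04],"claw":-1},{"offset":[0.26,-0.09,0.07],"rot":[0.01,-0.5,-0.07],"claw":-1},{"offset":[0.34,-0.12,0.09],"rot":[0.01,-0.6,-0.08],"claw":-1},{"offset":[0.42,-0.15,0.11],"rot":[0.01,-0.7,-0.09],"claw":-1}]' 30
cat > goA.py <<'E'
from lib import *
import sys
p,R=tcp(footSA+float(sys.argv[1])*aS,aS,.09,30,.0);print(p);to(p,R);s=robot.observe();print(s["q"].round(2),s["force"])
E
python3 goA.py .147
```

```text
clock: 4.7
tool_pos: [0.4875, -0.0754, 0.2644]
ee_rot: [2.383, 1.903, -0.127]
force: [1.1, 0.1, -0.5]
width: 0.061
[0.47373738 0.16342972 0.20631246]
off [0.3918, -0.1119, 0.048] rot [0.0073, -0.4013, -0.0585]
[-0.16 -0.05  1.44 -0.12  1.74  0.04] [ 1.08816851  0.14599098 -0.51908558]
```

```bash
python3 -m pendant '[{"offset":[0.09,-0.03,0.0],"rot":[0.005,-0.1,-0.014],"claw":-1},{"offset":[0.18,-0.06,0.0],"rot":[0.007,-0.3,-0.04],"claw":-1},{"offset":[0.27,-0.085,0.01],"rot":[0.007,-0.4,-0.058],"claw":-1},{"offset":[0.34,-0.1,0.03],"rot":[0.007,-0.4013,-0.058],"claw":-1},{"offset":[0.3918,-0.112,0.048],"rot":[0.007,-0.4013,-0.0585],"claw":-1}]' 30
python3 -m pendant '[{"offset":[0,0,0],"rot":[0,0,0],"claw":-1},{"offset":[0,0,0],"rot":[0,0,0],"claw":-1}]' 
python3 goA.py .147
python3 - <<'E'
from lib import *
for n in("top","scene","wrist"):cv2.imwrite(f"pics/{n}1.png",robot.read_camera(n)[...,::-1])
t=cv2.imread("pics/top1.png")[150:300,200:360];s=cv2.imread("pics/scene1.png")[180:330,310:470]
w=cv2.imread("pics/wrist1.png")
cv2.imwrite("pics/c2.png",np.vstack([np.hstack([cv2.resize(t,(400,375)),cv2.resize(s,(400,375))]),cv2.resize(w[:,:],(300,225))[:,:].repeat(1,0) if 0 else np.hstack([cv2.resize(w,(300,225)),np.zeros((225,500,3),np.uint8)])]))
E
```

```text
clock: 5.32
tool_pos: [0.4728, 0.1652, 0.2036]
ee_rot: [2.164, 1.812, -0.485]
force: [-0.1, -0.6, -1.3]
width: 0.0609
clock: 5.58
tool_pos: [0.4726, 0.1645, 0.2029]
ee_rot: [2.164, 1.812, -0.488]
force: [-1.0, 0.6, 0.0]
width: 0.0612
[0.47373738 0.16342972 0.20631246]
off [-0.0037, 0.0022, -0.0046] rot [-0.0037, 0.0043, 0.0052]
[ 0.45  0.2   1.35 -0.36  1.85  0.57] [-1.01224704  0.60481411  0.03365737]
```

View pics/c2.png

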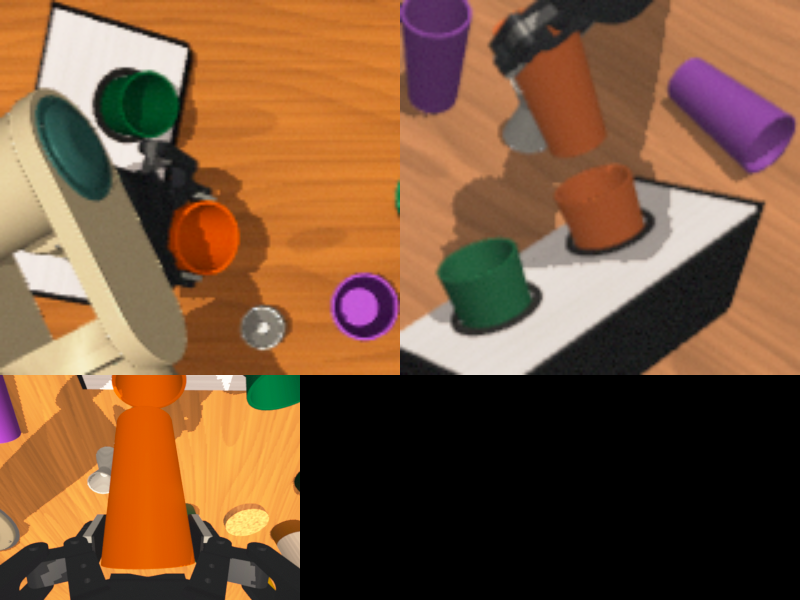

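The amber tumbler is held about 100 mm above its seat (scene crop: foot at (590,150), seated rim at (600,185)). I'll fit the held cup's pose in the wrist and scene images.

```bash
cat > held.py <<'E'
from lib import *
import sys
def raw(im,ts):
    h=cv2.cvtColor(im,cv2.COLOR_BGR2HSV);H,S,V=[h[...,i].astype(int) for i in range(3)]
    return (((H<24)&((S>ts)|((V>228)&(S>ts-25)))&(V>60))).astype(np.float32)
s=robot.observe();Rt=Rn.from_rotvec(s["ee_rot"]);pt=s["tool_pos"]
cw,cs=robot.get_calibration("wrist"),robot.get_calibration("scene")
mw,ms=raw(cv2.imread("pics/wrist1.png"),232),raw(cv2.imread("pics/scene1.png"),168)
W=np.zeros((480,640),np.float32);W[75:480,200:430]=1
S=np.zeros((480,640),np.float32);S[208:244,350:394]=1
print(mw[75:].sum(),(ms*S).sum())
u,v=hx-(hx@aS)*aS,hy;u/=np.linalg.norm(u)
def mod(x):
    a=aS+x[3]*u+x[4]*v;a/=np.linalg.norm(a);return np.r_[x[:3]],a
f0=pt-.019*Rt.as_matrix()[:,2]-.09*aS
def parts(x):
    o,a=mod(x);P=cup(o,a);return [(np.abs(fill(P,c)-m)*w).sum()/n for c,m,w,n in((cw,mw,W,20000),(cs,ms,S,800))]
x0=np.r_[f0,0,0];sx=np.r_[[x0],x0+np.diag([.006,.006,.006,.05,.05])]
r=minimize(lambda x:sum(parts(x)),x0,method="Nelder-Mead",options=dict(initial_simplex=sx,xatol=1e-5,fatol=1e-5,maxiter=500))
o,a=mod(r.x);print(parts(x0),parts(r.x))
d=o-f0;print("foot vs nominal: along",d@aS*1e3,"u",d@u*1e3,"hy",d@hy*1e3,"tilt deg",np.degrees(r.x[3:]))
d=o-footSA;print("foot vs seated axis: along",d@aS*1e3,"u",d@u*1e3,"hy",d@hy*1e3)
im=cv2.imread("pics/wrist1.png");im2=cv2.imread("pics/scene1.png")
for i,c in((im,cw),(im2,cs)):
    for P in(cup(o,a),cup(footSA,aS,.066),circ(footSA+.11*aS,aS,.032)):cv2.polylines(i,[np.int32(cv2.convexHull(np.float32(proj(P,c)))*16)],1,(255,255,0),1,shift=4)
cv2.imwrite("pics/held.png",np.hstack([cv2.resize(im[:,150:480],(412,600)),cv2.resize(im2[170:290,340:417],(385,600))]))
E
python3 held.py
```

```text
52789.0 872.0
[np.float32(0.18364374), np.float32(0.09367187)] [np.float32(0.02199375), np.float32(0.09023438)]
foot vs nominal: along -0.6519264630698587 u -4.8202619344578554 hy 2.273184871394042 tilt deg [ 0.18012798 -1.89584298]
foot vs seated axis: along 144.176365307885 u -5.492266078926992 hy 3.0547563142109415
```

View pics/held.png

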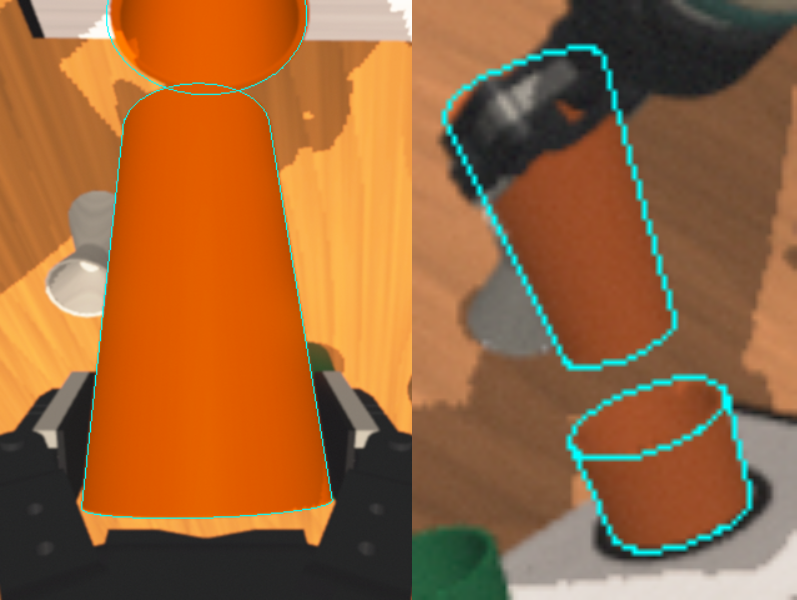

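Both outlines match the images closely. The held cup sits about 5 mm low in the jaws and leans 1.9° toward -hy. The seated rim in the wrist view is a few px inside its model, so I'll refine it with that view too.

```bash
cat >> held.py <<'E'
ct=robot.get_calibration("top");it=cv2.cvtColor(cv2.imread("pics/top0.png"),cv2.COLOR_BGR2RGB)
mt=mask(it,"amber",(225,222,268,260),230);is_=cv2.cvtColor(cv2.imread("pics/scene0.png"),cv2.COLOR_BGR2RGB);mss=mask(is_,"amber",(366,240,414,284),168)
fh=fill(cup(o,a),cw);Wt=np.zeros((480,640),np.float32);Wt[:78,215:420]=1
def sp(x):
    P=cup(x-.11*aS,aS,.066);return [(np.abs(np.maximum(fill(P,cw),fh)-mw)*Wt).sum()/4000,loss(P,cs,mss),loss(P,ct,mt)]
x0=footSA+.11*aS;sx=np.r_[[x0],x0+np.eye(3)*.003]
for w in([2,1,1],[3,1,0]):
    r=minimize(lambda x:np.dot(w,sp(x)),x0,method="Nelder-Mead",options=dict(initial_simplex=sx,xatol=1e-5,fatol=1e-5))
    print("seated rim",w,r.x.round(4),np.round(sp(x0),3),np.round(sp(r.x),3),"shift a,u,hy mm",[round(float((r.x-x0)@k*1e3),1) for k in(aS,u,hy)])
E
python3 held.py
```

```text
52789.0 872.0
[np.float32(0.18364374), np.float32(0.09367187)] [np.float32(0.02199375), np.float32(0.09023438)]
foot vs nominal: along -0.6519264630698587 u -4.8202619344578554 hy 2.273184871394042 tilt deg [ 0.18012798 -1.89584298]
foot vs seated axis: along 144.176365307885 u -5.492266078926992 hy 3.0547563142109415
seated rim [2, 1, 1] [0.4891 0.2436 0.1193] [0.098 0.044 0.05 ] [0.047 0.066 0.056] shift a,u,hy mm [-0.6, 0.5, -0.7]
seated rim [3, 1, 0] [0.4891 0.2434 0.1186] [0.098 0.044 0.05 ] [0.041 0.078 0.058] shift a,u,hy mm [-1.0, -0.0, -0.8]
```

```bash
cat >> held.py <<'E'
import json
json.dump(dict(o=Rt.inv().apply(o-pt).tolist(),a=Rt.inv().apply(a).tolist()),open("relA.json","w"))
E
python3 held.py >/dev/null
cat > ins.py <<'E'
from lib import *
import sys,json
# ins.py A along... [du dhy mm]: foot target along seated axis
k=sys.argv[1];rel=json.load(open(f"rel{k}.json"));o,a=np.array(rel["o"]),np.array(rel["a"])
u=hx-(hx@aS)*aS;u/=np.linalg.norm(u)
rim=dict(A=np.array([.4891,.2436,.1192]),G=np.array([.6063,.2216,.1195])+np.array([.4891,.2436,.1192])-[.4882,.243,.1195])[k]
foot=rim-.11*aS
s=robot.observe();Rt=Rn.from_rotvec(s["ee_rot"]);pt=s["tool_pos"]
an=Rt.apply(a);c=np.cross(an,aS);D=Rn.from_rotvec(c) if np.linalg.norm(c)<.5 else None
fo=pt+Rt.apply(o)-foot
F=s["force"];print("now along %.1f u %.1f hy %.1f mm; tilt off u %.1f hy %.1f deg; F a %.1f u %.1f hy %.1f; t %.2f w %.4f"%(*[fo@v*1e3 for v in(aS,u,hy)],*[np.degrees(an@v) for v in(u,hy)],*[F@v for v in(aS,u,hy)],s["clock"],s["width"]))
du,dh=(float(v)*1e-3 for v in sys.argv[2:4]) if len(sys.argv)>4 else (0,0)
for al in map(float,sys.argv[4:]):
    R=D*Rt;tgt=foot+al*1e-3*aS+du*u+dh*hy;print(al,end=" ");to(tgt-R.apply(o),R)
E
python3 ins.py A 0 0 115 90 75
```

```text
now along 144.9 u -5.9 hy 3.8 mm; tilt off u 0.2 hy -1.9 deg; F a -1.6 u -0.5 hy 0.7; t 5.72 w 0.0608
115.0 off [0.0479, 0.002, 0.0166] rot [-0.021, 0.004, 0.0365]
90.0 off [0.084, 0.0021, 0.0374] rot [-0.021, 0.004, 0.0365]
75.0 off [0.1056, 0.0022, 0.0498] rot [-0.021, 0.004, 0.0365]
```

```bash
python3 -m pendant '[{"offset":[0.03,0.002,0.01],"rot":[-0.021,0.004,0.0365],"claw":-1},{"offset":[0.048,0.002,0.0166],"rot":[-0.021,0.004,0.0365],"claw":-1},{"offset":[0.066,0.002,0.027],"rot":[-0.021,0.004,0.0365],"claw":-1},{"offset":[0.084,0.0021,0.0374],"rot":[-0.021,0.004,0.0365],"claw":-1},{"offset":[0.084,0.0021,0.0374],"rot":[-0.021,0.004,0.0365],"claw":-1}]' 30
python3 -m pendant '[{"offset":[0,0,0],"rot":[0,0,0],"claw":-1}]'
python3 ins.py A 0 0 80 70
```

```text
clock: 6.35
tool_pos: [0.4803, 0.1997, 0.1613]
ee_rot: [2.178, 1.777, -0.461]
force: [-0.2, -0.2, -1.9]
width: 0.0611
clock: 6.48
tool_pos: [0.4804, 0.1996, 0.1616]
ee_rot: [2.178, 1.777, -0.461]
force: [-0.6, -0.4, -0.7]
width: 0.061
now along 89.2 u -0.6 hy 0.4 mm; tilt off u 0.1 hy -0.1 deg; F a -0.3 u -0.8 hy 0.5; t 6.47 w 0.0610
80.0 off [0.0138, -0.0001, 0.007] rot [-0.001, 0.0017, 0.0018]
70.0 off [0.0282, -0.0005, 0.0153] rot [-0.001, 0.0017, 0.0018]
```

```bash
python3 -m pendant '[{"offset":[0.008,0,0.004],"rot":[0,0.002,0.002],"claw":-1},{"offset":[0.0138,0,0.007],"rot":[0,0.002,0.002],"claw":-1},{"offset":[0.021,0,0.011],"rot":[0,0.002,0.002],"claw":-1},{"offset":[0.028,0,0.0152],"rot":[0,0.002,0.002],"claw":-1},{"offset":[0.028,0,0.0152],"rot":[0,0.002,0.002],"claw":-1}]' 30
python3 ins.py A 0 0 64 58 54 50
python3 - <<'E'
from lib import *
for n in("wrist","scene"):cv2.imwrite(f"pics/{n}2.png",robot.read_camera(n)[...,::-1])
w=cv2.imread("pics/wrist2.png")[:320,140:500];s=cv2.imread("pics/scene2.png")[190:300,340:440]
cv2.imwrite("pics/c3.png",np.hstack([cv2.resize(w,(450,400)),cv2.resize(s,(350,385),interpolation=cv2.INTER_CUBIC)[:385].copy() if 0 else cv2.resize(s,(350,400),interpolation=cv2.INTER_CUBIC)]))
E
```

```text
clock: 7.1
tool_pos: [0.4828, 0.2108, 0.1457]
ee_rot: [2.18, 1.776, -0.46]
force: [-0.8, -0.1, -0.7]
width: 0.0608
now along 69.7 u -0.3 hy -0.1 mm; tilt off u 0.0 hy -0.1 deg; F a -0.5 u -0.6 hy 0.8; t 7.10 w 0.0608
64.0 off [0.0084, -0.0005, 0.0043] rot [-0.0006, 0.0004, 0.0011]
58.0 off [0.017, -0.0008, 0.0093] rot [-0.0006, 0.0004, 0.0011]
54.0 off [0.0228, -0.001, 0.0127] rot [-0.0006, 0.0004, 0.0011]
50.0 off [0.0286, -0.0012, 0.016] rot [-0.0006, 0.0004, 0.0011]
```

View pics/c3.png

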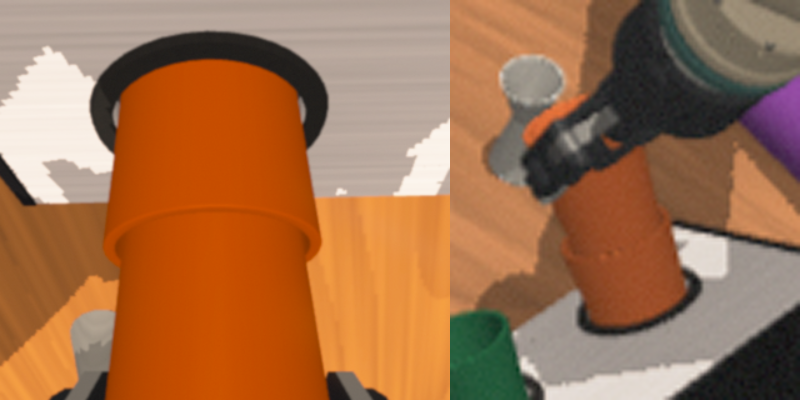

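The cup is about 40 mm inside with no contact force, and in the wrist view it is centred in the seated rim to about 1 mm (rim 105–321, cup about 120–310). I keep lowering in small steps and watch the force.

```bash
python3 -m pendant '[{"offset":[0.0084,-0.0005,0.0043],"rot":[0,0,0.001],"claw":-1},{"offset":[0.0127,-0.0006,0.0068],"rot":[0,0,0.001],"claw":-1},{"offset":[0.017,-0.0008,0.0093],"rot":[0,0,0.001],"claw":-1},{"offset":[0.017,-0.0008,0.0093],"rot":[0,0,0.001],"claw":-1}]' 
python3 ins.py A 0 0 55 53 51 49
```

```text
clock: 7.7
tool_pos: [0.484, 0.2176, 0.1365]
ee_rot: [2.181, 1.775, -0.459]
force: [-0.5, -0.2, -0.4]
width: 0.0612
now along 58.2 u 0.1 hy -0.1 mm; tilt off u 0.0 hy -0.0 deg; F a -0.2 u -0.5 hy 0.5; t 7.70 w 0.0612
55.0 off [0.0046, -0.0004, 0.0029] rot [-0.0001, 0.0002, 0.0001]
53.0 off [0.0074, -0.0005, 0.0045] rot [-0.0001, 0.0002, 0.0001]
51.0 off [0.0103, -0.0006, 0.0062] rot [-0.0001, 0.0002, 0.0001]
49.0 off [0.0132, -0.0007, 0.0079] rot [-0.0001, 0.0002, 0.0001]
```

```bash
python3 -m pendant '[{"offset":[0.0023,0,0.0014],"rot":[0,0,0],"claw":-1},{"offset":[0.0046,-0.0004,0.0029],"rot":[0,0,0],"claw":-1},{"offset":[0.006,-0.0004,0.0037],"rot":[0,0,0],"claw":-1},{"offset":[0.0074,-0.0005,0.0045],"rot":[0,0,0],"claw":-1},{"offset":[0.0074,-0.0005,0.0045],"rot":[0,0,0],"claw":-1}]' 
python3 ins.py A 0 0 51 50 49 48 47 46
```

```text
clock: 8.32
tool_pos: [0.4844, 0.2205, 0.1321]
ee_rot: [2.181, 1.775, -0.459]
force: [-0.4, -0.7, -1.2]
width: 0.0608
now along 52.9 u -0.0 hy 0.1 mm; tilt off u 0.0 hy -0.0 deg; F a -0.6 u -1.4 hy 0.3; t 8.32 w 0.0608
51.0 off [0.0028, -0.0, 0.0016] rot [-0.0001, 0.0003, 0.0002]
50.0 off [0.0043, -0.0001, 0.0025] rot [-0.0001, 0.0003, 0.0002]
49.0 off [0.0057, -0.0001, 0.0033] rot [-0.0001, 0.0003, 0.0002]
48.0 off [0.0071, -0.0002, 0.0041] rot [-0.0001, 0.0003, 0.0002]
47.0 off [0.0086, -0.0002, 0.005] rot [-0.0001, 0.0003, 0.0002]
46.0 off [0.01, -0.0003, 0.0058] rot [-0.0001, 0.0003, 0.0002]
```

```bash
python3 -m pendant '[{"offset":[0.0014,0,0.0008],"rot":[0,0,0],"claw":-1},{"offset":[0.0028,0,0.0016],"rot":[0,0,0],"claw":-1},{"offset":[0.0028,0,0.0016],"rot":[0,0,0],"claw":-1}]' | grep force
python3 -m pendant '[{"offset":[0.0015,0,0.0009],"rot":[0,0,0],"claw":-1},{"offset":[0.0015,0,0.0009],"rot":[0,0,0],"claw":-1}]' | grep force
python3 ins.py A 0 0 49 48 47 46
```

```text
force: [0.2, 0.3, -1.3]
force: [0.1, 0.5, -0.6]
now along 49.8 u -0.2 hy 0.0 mm; tilt off u 0.0 hy -0.0 deg; F a -0.7 u 0.1 hy -0.0; t 8.95 w 0.0613
49.0 off [0.0012, -0.0, 0.0005] rot [-0.0003, 0.0005, 0.0005]
48.0 off [0.0027, -0.0001, 0.0013] rot [-0.0003, 0.0005, 0.0005]
47.0 off [0.0041, -0.0001, 0.0021] rot [-0.0003, 0.0005, 0.0005]
46.0 off [0.0055, -0.0002, 0.003] rot [-0.0003, 0.0005, 0.0005]
```

```bash
python3 -m pendant '[{"offset":[0.0012,0,0.0006],"rot":[0,0,0],"claw":-1},{"offset":[0.0012,0,0.0006],"rot":[0,0,0],"claw":-1}]' | grep force
python3 -m pendant '[{"offset":[0.0014,0,0.0008],"rot":[0,0,0],"claw":-1},{"offset":[0.0014,0,0.0008],"rot":[0,0,0],"claw":-1}]' | grep force
python3 ins.py A 0 0 47 46 45
```

```text
force: [-0.5, -0.2, -1.2]
force: [0.6, -0.2, -1.4]
now along 47.8 u -0.2 hy 0.1 mm; tilt off u 0.0 hy -0.0 deg; F a -1.1 u -0.9 hy -0.6; t 9.45 w 0.0607
47.0 off [0.0014, -0.0, 0.0005] rot [-0.0004, 0.0007, 0.0007]
46.0 off [0.0028, -0.0001, 0.0013] rot [-0.0004, 0.0007, 0.0007]
45.0 off [0.0042, -0.0001, 0.0021] rot [-0.0004, 0.0007, 0.0007]
```

```bash
for i in 1; do python3 -m pendant '[{"offset":[0.0014,0,0.0007],"rot":[0,0,0],"claw":-1},{"offset":[0.0014,0,0.0007],"rot":[0,0,0],"claw":-1}]' | grep force; done
python3 ins.py A
python3 -m pendant '[{"offset":[0.0011,0,0.0007],"rot":[0,0,0],"claw":-1},{"offset":[0.0011,0,0.0007],"rot":[0,0,0],"claw":-1}]' | grep force
python3 ins.py A 0 0 45 44
```

```text
force: [-0.4, -0.5, 0.7]
now along 46.9 u -0.2 hy 0.1 mm; tilt off u 0.0 hy -0.0 deg; F a 0.9 u -0.0 hy 0.3; t 9.70 w 0.0609
force: [-2.7, -3.0, 3.3]
now along 46.6 u -0.3 hy -0.0 mm; tilt off u 0.1 hy -0.0 deg; F a 4.7 u -0.9 hy 2.1; t 9.95 w 0.0610
45.0 off [0.0025, -0.0002, 0.0011] rot [-0.0002, 0.0018, 0.0004]
44.0 off [0.0039, -0.0003, 0.0019] rot [-0.0002, 0.0018, 0.0004]
```

Contact came at 46.6–46.9 mm along the axis, with 4.7 N axial, as predicted. I ease off a little, then open.

```bash
python3 -m pendant '[{"offset":[-0.0006,0,-0.0004],"rot":[0,0,0],"claw":-1},{"offset":[-0.0006,0,-0.0004],"rot":[0,0,0],"claw":-1}]' 20| grep force
python3 ins.py A
python3 -m pendant '[{"offset":[0,0,0],"rot":[0,0,0],"claw":0.5},{"offset":[0,0,0],"rot":[0,0,0],"claw":0.6},{"offset":[0,0,0],"rot":[0,0,0],"claw":0.8},{"offset":[0,0,0],"rot":[0,0,0],"claw":1},{"offset":[0,0,0],"rot":[0,0,0],"claw":1}]'
python3 - <<'E'
from lib import *
cv2.imwrite("pics/wrist3.png",robot.read_camera("wrist")[...,::-1]);cv2.imwrite("pics/scene3.png",robot.read_camera("scene")[...,::-1])
w=cv2.imread("pics/wrist3.png");s=cv2.imread("pics/scene3.png")[190:300,340:440]
cv2.imwrite("pics/c4.png",np.hstack([cv2.resize(w,(450,338)),cv2.resize(s,(310,338),interpolation=cv2.INTER_CUBIC)]))
s=robot.observe();R=tool(aS,30);zt=Rn.from_rotvec(s["ee_rot"]).as_matrix()[:,2]
print(zt);to(s["tool_pos"]-.1*zt,R)
p,Rg=tcp(np.array([.5174,-.0449,0]),z,.088,75,.0);print("green grasp",p,Rg.as_matrix());to(p-.12*Rg.as_matrix()[:,2],Rg)
E
```

```text
force: [-0.8, -0.6, -1.4]
now along 46.7 u -0.2 hy -0.0 mm; tilt off u 0.0 hy -0.0 deg; F a -0.7 u -1.4 hy 0.7; t 10.20 w 0.0611
clock: 10.82
tool_pos: [0.4851, 0.2239, 0.127]
ee_rot: [2.181, 1.775, -0.46]
force: [-0.6, -1.1, 0.5]
width: 0.0852
[-0.06249609 -0.41775407 -0.90640817]
off [0.0, 0.0, -0.1667] rot [0.0168, -0.0008, -0.0348]
green grasp [ 0.5165206  -0.04973829  0.06964741] [[ 1.72735730e-01  9.83880136e-01 -4.62843994e-02]
 [ 9.50355233e-01 -1.78829187e-01 -2.54646917e-01]
 [-2.58819045e-01 -5.55111512e-17 -9.65925826e-01]]
off [-0.3888, 0.1427, 0.0768] rot [0.0198, 0.2214, -0.0333]
```

View pics/c4.png

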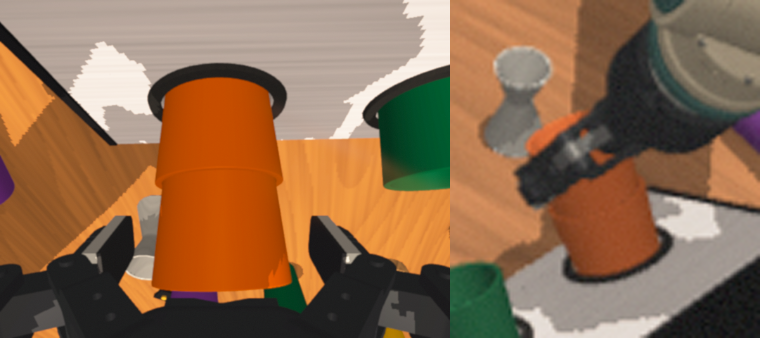

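The amber is nested and stays put with the fingers open and clear on both sides. Now I back out and go to the green.

```bash
python3 -m pendant '[{"offset":[0,0,-0.06],"rot":[0,0,0],"claw":1},{"offset":[0,0,-0.13],"rot":[0,0,0],"claw":1},{"offset":[0,0,-0.22],"rot":[0,0,0],"claw":1},{"offset":[0,0,-0.25],"rot":[0,0,0],"claw":1},{"offset":[0,0,-0.25],"rot":[0,0,0],"claw":1}]' 30
cat > goG.py <<'E'
from lib import *
import sys
p,R=tcp(np.array([.5174,-.0449,0]),z,.088,75,.0)
for d in map(float,sys.argv[1:]):to(p-d*R.as_matrix()[:,2],R)
s=robot.observe();print(s["q"].round(2),s["force"])
E
python3 goG.py .12 0
```

```text
clock: 11.55
tool_pos: [0.4948, 0.2872, 0.2641]
ee_rot: [2.181, 1.776, -0.456]
force: [-0.8, 1.3, -0.1]
width: 0.0856
off [-0.3896, 0.1418, 0.3285] rot [0.0225, 0.2188, -0.0334]
off [-0.3555, 0.1379, 0.5255] rot [0.0225, 0.2188, -0.0334]
[ 0.61  0.42  0.96 -0.35  2.04  0.7 ] [-0.79797442  1.26449622 -0.08724   ]
```

```bash
python3 -m pendant '[{"offset":[-0.09,0.028,0.042],"rot":[0,0.05,-0.01],"claw":1},{"offset":[-0.18,0.056,0.084],"rot":[0.01,0.1,-0.02],"claw":1},{"offset":[-0.27,0.084,0.126],"rot":[0.02,0.15,-0.03],"claw":1},{"offset":[-0.36,0.114,0.17],"rot":[0.0225,0.2188,-0.0334],"claw":1},{"offset":[-0.445,0.142,0.21],"rot":[0.0225,0.2188,-0.0334],"claw":1}]'
python3 goG.py .08 0
```

```text
clock: 12.18
tool_pos: [0.5192, -0.022, 0.2627]
ee_rot: [2.274, 1.895, -0.301]
force: [0.9, -1.0, 0.3]
width: 0.0855
off [0.0386, 0.0042, 0.1895] rot [-0.0022, -0.0002, -0.0015]
off [0.0386, 0.0044, 0.3228] rot [-0.0022, -0.0002, -0.0015]
[ 0.02  0.08  1.33 -0.26  1.78  0.16] [ 0.94057356 -0.98413183  0.26525035]
```

```bash
python3 -m pendant '[{"offset":[0.0386,0.0042,0.08],"rot":[-0.002,0,0],"claw":1},{"offset":[0.0386,0.0042,0.16],"rot":[-0.002,0,0],"claw":1},{"offset":[0.0386,0.0042,0.1895],"rot":[-0.002,0,0],"claw":1},{"offset":[0.0386,0.0042,0.1895],"rot":[-0.002,0,0],"claw":1}]'
python3 goG.py .08 0
python3 - <<'E'
from lib import *
c=robot.get_calibration("wrist");im=robot.read_camera("wrist").copy();cv2.imwrite("pics/wrist4.png",im[...,::-1])
m=mask(im,"green",(150,0,480,420));print(m.sum())
f=lambda x:loss(cup(np.r_[x,0],z),c,m)
x0=np.array([.5174,-.0449]);r=minimize(f,x0,method="Nelder-Mead",options=dict(initial_simplex=np.r_[[x0],x0+np.eye(2)*.004],xatol=1e-5,fatol=1e-5))
print(f(x0),r.x,r.fun)
E
```

```text
clock: 12.68
tool_pos: [0.5196, -0.0296, 0.146]
ee_rot: [2.274, 1.895, -0.302]
force: [0.6, 0.3, 0.8]
width: 0.0855
off [0.0002, 0.001, -0.0016] rot [-0.0032, 0.0004, -0.0014]
off [0.0002, 0.0014, 0.1318] rot [-0.0032, 0.0004, -0.0014]
[ 0.01  0.13  1.51 -0.26  1.56  0.2 ] [0.60136911 0.3433563  0.78856642]
16559
0.056830877468446166 [ 0.51812626 -0.04506298] 0.05143351047768585
```

```bash
python3 -m pendant '[{"offset":[0,0.0014,0.05],"rot":[-0.003,0,-0.001],"claw":1},{"offset":[0,0.0014,0.1],"rot":[-0.003,0,-0.001],"claw":1},{"offset":[0,0.0018,0.1265],"rot":[-0.003,0,-0.001],"claw":1},{"offset":[0,0.0018,0.1265],"rot":[-0.003,0,-0.001],"claw":1},{"offset":[0,0.0018,0.1265],"rot":[-0.003,0,-0.001],"claw":1}]'
python3 goG.py 0
python3 -m pendant '[{"offset":[0,0,0],"rot":[0,0,0],"claw":0.6},{"offset":[0,0,0],"rot":[0,0,0],"claw":0.3},{"offset":[0,0,0],"rot":[0,0,0],"claw":0},{"offset":[0,0,0],"rot":[0,0,0],"claw":-0.5},{"offset":[0,0,0],"rot":[0,0,0],"claw":-1}]' 30
python3 -m pendant '[{"offset":[0,0,0],"rot":[0,0,0],"claw":-1},{"offset":[0.0,0,-0.02],"rot":[0,0,0],"claw":-1},{"offset":[0.0,0,-0.08],"rot":[0,0,0],"claw":-1},{"offset":[0.0,0,-0.18],"rot":[0,0,0],"claw":-1},{"offset":[0.0,0,-0.26],"rot":[0,0,0],"claw":-1}]' 30
python3 -m pendant '[{"offset":[0,0,-0.05],"rot":[0,0,0],"claw":-1},{"offset":[0.0,0,-0.05],"rot":[0,0,0],"claw":-1}]'
python3 - <<'E'
from lib import *
p,R=tcp(footSG+.147*aS,aS,.09,75);print(p);to(p,R)
E
```

```text
clock: 13.35
tool_pos: [0.5192, -0.0486, 0.0762]
ee_rot: [2.269, 1.893, -0.292]
force: [-0.2, -0.2, 0.6]
width: 0.0857
off [0.0003, -0.0041, 0.0112] rot [0.0073, -0.0008, -0.0014]
[-0.03  0.19  1.59 -0.26  1.4   0.2 ] [-0.18082045 -0.21874027  0.60823963]
clock: 13.98
tool_pos: [0.52, -0.0486, 0.0781]
ee_rot: [2.268, 1.892, -0.29]
force: [-1.2, 0.2, 6.7]
width: 0.0625
clock: 14.6
tool_pos: [0.5261, -0.008, 0.232]
ee_rot: [2.268, 1.891, -0.287]
force: [1.5, 0.3, -0.9]
width: 0.0621
clock: 14.85
tool_pos: [0.5282, 0.0003, 0.2646]
ee_rot: [2.265, 1.89, -0.279]
force: [1.2, -0.5, -2.4]
width: 0.0626
[0.59443543 0.15632366 0.20567815]
off [0.2916, 0.061, 0.0254] rot [0.0215, 0.7741, 0.0032]
```

```bash
python3 -m pendant '[{"offset":[0.07,0.015,0.0],"rot":[0.005,0.18,0],"claw":-1},{"offset":[0.14,0.03,0.0],"rot":[0.01,0.36,0],"claw":-1},{"offset":[0.21,0.045,0.01],"rot":[0.015,0.55,0],"claw":-1},{"offset":[0.27,0.055,0.02],"rot":[0.0215,0.7,0.003],"claw":-1},{"offset":[0.2916,0.061,0.0254],"rot":[0.0215,0.7741,0.0032],"claw":-1}]'
python3 -m pendant '[{"offset":[0,0,0],"rot":[0,0,0],"claw":-1},{"offset":[0,0,0],"rot":[0,0,0],"claw":-1}]'
python3 - <<'E'
from lib import *
p,R=tcp(footSG+.147*aS,aS,.09,75);print(p);to(p,R);print(robot.observe()["q"].round(2))
for n in("top","scene","wrist"):cv2.imwrite(f"pics/{n}5.png",robot.read_camera(n)[...,::-1])
s=cv2.imread("pics/scene5.png")[160:320,300:460];t=cv2.imread("pics/top5.png")[140:300,190:350];w=cv2.imread("pics/wrist5.png")
cv2.imwrite("pics/c5.png",np.hstack([cv2.resize(w,(440,330)),cv2.resize(s,(330,330),interpolation=cv2.INTER_CUBIC)]))
E
```

```text
clock: 15.48
tool_pos: [0.5937, 0.1568, 0.2024]
ee_rot: [-2.218, -1.849, -0.388]
force: [-0.1, -0.3, -1.1]
width: 0.0624
clock: 15.72
tool_pos: [0.5933, 0.1564, 0.2017]
ee_rot: [-2.219, -1.849, -0.385]
force: [0.7, -0.7, -0.6]
width: 0.0623
[0.59443543 0.15632366 0.20567815]
off [0.0025, 0.0019, -0.0061] rot [-0.007, 0.0002, -0.0035]
[0.04 0.23 1.3  0.34 1.54 0.23]
```

View pics/c5.png

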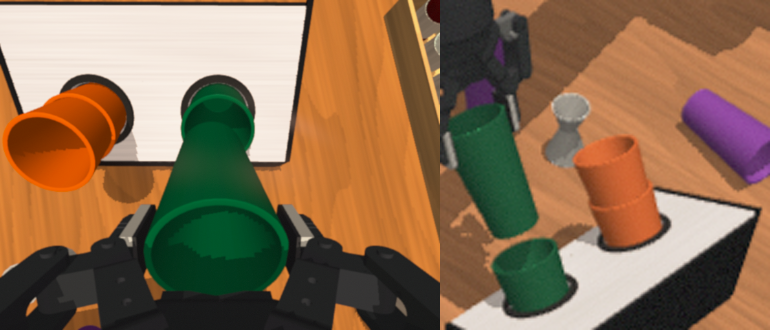

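Amber is nested (scene crop (620,185)). The held green is just above its seat (scene crop: foot (515,235), seated rim (530,255)). Same fit for green.

```bash
cat > heldG.py <<'E'
from lib import *
import json
def raw(im):
    h=cv2.cvtColor(im,cv2.COLOR_BGR2HSV);H,S=h[...,0].astype(int),h[...,1];return ((H>55)&(H<95)&(S>80)).astype(np.float32)
s=robot.observe();Rt=Rn.from_rotvec(s["ee_rot"]);pt=s["tool_pos"]
cw,cs,ct=[robot.get_calibration(n) for n in("wrist","scene","top")]
iw,is_=cv2.imread("pics/wrist5.png"),cv2.imread("pics/scene5.png")
mw,ms=raw(iw),raw(is_)
W=np.zeros((480,640),np.float32);W[230:405,190:430]=1
S=np.zeros((480,640),np.float32);S[243:274,300:352]=1;S[215:243,318:352]=1
u=hx-(hx@aS)*aS;u/=np.linalg.norm(u)
def mod(x):
    a=aS+x[3]*u+x[4]*hy;return x[:3],a/np.linalg.norm(a)
f0=pt-.019*Rt.as_matrix()[:,2]-.097*aS
def parts(x): 
    P=cup(*mod(x));return [(np.abs(fill(P,c)-m)*w).sum()/n for c,m,w,n in((cw,mw,W,20000),(cs,ms,S,1200))]
x0=np.r_[f0,0,0];sx=np.r_[[x0],x0+np.diag([.006,.006,.006,.05,.05])]
for _ in(0,1):
    r=minimize(lambda x:sum(parts(x)),x0,method="Nelder-Mead",options=dict(initial_simplex=sx,xatol=1e-5,fatol=1e-5,maxiter=600));sx=np.r_[[r.x],r.x+np.diag([.003]*3+[.03]*2)]
o,a=mod(r.x);print(parts(x0),parts(r.x));d=o-f0
print("vs nominal a,u,hy",[round(float(d@k*1e3),1) for k in(aS,u,hy)],"tilt",np.degrees(r.x[3:]))
rim0=np.array([.6072,.2222,.1192])
mt=mask(cv2.cvtColor(cv2.imread("pics/top0.png"),cv2.COLOR_BGR2RGB),"green",(234,172,275,210));mss=mask(cv2.cvtColor(cv2.imread("pics/scene0.png"),cv2.COLOR_BGR2RGB),"green",(320,270,368,315))
fh=fill(cup(o,a),cw);Wt=np.zeros((480,640),np.float32);Wt[105:232,250:385]=1
def sp(x):
    P=cup(x-.11*aS,aS,.066);return [(np.abs(np.maximum(fill(P,cw),fh)-mw)*Wt).sum()/5000,loss(P,cs,mss),loss(P,ct,mt)]
q=minimize(lambda x:np.dot([2,1,1],sp(x)),rim0,method="Nelder-Mead",options=dict(initial_simplex=np.r_[[rim0],rim0+np.eye(3)*.003],xatol=1e-5,fatol=1e-5))
print("seated",q.x.round(4),np.round(sp(rim0),3),np.round(sp(q.x),3),"shift",[round(float((q.x-rim0)@k*1e3),1) for k in(aS,u,hy)])
json.dump(dict(o=Rt.inv().apply(o-pt).tolist(),a=Rt.inv().apply(a).tolist()),open("relG.json","w"))
for i,c in((iw,cw),(is_,cs)):
    for P in(cup(o,a),cup(q.x-.11*aS,aS,.066)):cv2.polylines(i,[np.int32(cv2.convexHull(np.float32(proj(P,c)))*16)],1,(0,255,255),1,shift=4)
cv2.imwrite("pics/c6.png",np.hstack([cv2.resize(iw[90:450,180:440],(430,595)),cv2.resize(is_[205:315,295:363],(368,595))]))
E
python3 heldG.py; python3 ins.py G 0 0 115 90
```

```text
[np.float32(0.07043125), np.float32(0.09015625)] [np.float32(0.05054375), np.float32(0.069895834)]
vs nominal a,u,hy [1.8, -1.3, 1.2] tilt [-0.50970761 -1.00179798]
seated [0.6071 0.2222 0.119 ] [0.055 0.072 0.069] [0.054 0.073 0.065] shift [-0.2, -0.2, 0.1]
now along 140.2 u -3.1 hy 2.7 mm; tilt off u -0.5 hy -1.0 deg; F a -0.5 u -0.8 hy -0.2; t 15.88 w 0.0625
115.0 off [0.0169, 0.0023, 0.0388] rot [-0.0215, -0.0113, 0.0058]
90.0 off [0.0276, 0.0024, 0.0791] rot [-0.0215, -0.0113, 0.0058]
```

View pics/c6.png

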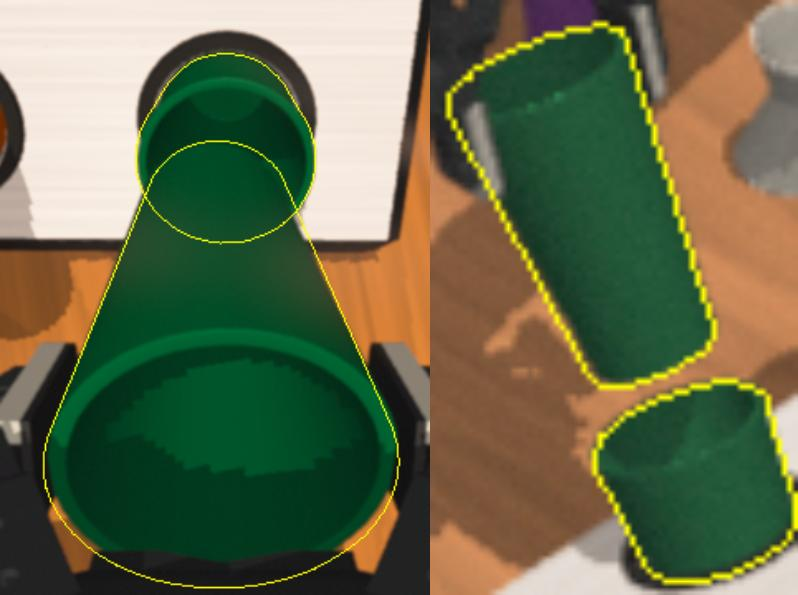

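The scene outline matches, but in the wrist view the model rim hangs low at its lower corners, with orange showing inside the outline at (70,530). I'll refit with that region and the rim's upper edge (disp (222,328) → px (314.2,288.4)).

```bash
sed -i 's/W\[230:405,190:430\]=1/W[230:424,200:425]=1/; s/return \[(np.abs(fill(P,c)-m)\*w).sum()\/n for c,m,w,n in((cw,mw,W,20000),(cs,ms,S,1200))\]/o,a=mod(x);e=proj(circ(o+.11*a,a,.032),cw)[:,1].min()-288.4;return [(np.abs(fill(P,c)-m)*w).sum()\/n for c,m,w,n in((cw,mw,W,20000),(cs,ms,S,1200))]+[.003*abs(e)]/' heldG.py; python3 heldG.py; python3 ins.py G 0 0 115 90
```

```text
[np.float32(0.07754687), np.float32(0.09015625), np.float64(0.01907540180377788)] [np.float32(0.034334376), np.float32(0.071302086), np.float64(0.005318810925250318)]
vs nominal a,u,hy [-0.0, -5.5, 4.0] tilt [ 1.70284831 -2.59824492]
seated [0.607  0.2221 0.1186] [0.049 0.072 0.069] [0.051 0.074 0.061] shift [-0.5, -0.4, 0.2]
now along 138.3 u -7.3 hy 5.4 mm; tilt off u 1.7 hy -2.6 deg; F a -0.5 u -0.8 hy -0.2; t 15.88 w 0.0625
115.0 off [0.018, 0.0032, 0.0353] rot [-0.0556, 0.0379, 0.0147]
90.0 off [0.0287, 0.0033, 0.0755] rot [-0.0556, 0.0379, 0.0147]
```

```bash
python3 -m pendant '[{"offset":[0.008,0.003,0.012],"rot":[-0.03,0.02,0.008],"claw":-1},{"offset":[0.018,0.0032,0.0353],"rot":[-0.0556,0.0379,0.0147],"claw":-1},{"offset":[0.018,0.0032,0.0353],"rot":[-0.0556,0.0379,0.0147],"claw":-1},{"offset":[0.023,0.0033,0.055],"rot":[-0.0556,0.0379,0.0147],"claw":-1},{"offset":[0.0287,0.0033,0.0755],"rot":[-0.0556,0.0379,0.0147],"claw":-1}]' 30 
python3 -m pendant '[{"offset":[0,0,0],"rot":[0,0,0],"claw":-1}]'|grep force
python3 ins.py G 0 0 80 70
python3 - <<'E'
from lib import *
import json
exec(open("heldG.py").read().split("s=robot")[0].split("import json")[1])
s=robot.observe();Rt=Rn.from_rotvec(s["ee_rot"]);pt=s["tool_pos"]
cw,cs=robot.get_calibration("wrist"),robot.get_calibration("scene")
cv2.imwrite("pics/wrist7.png",robot.read_camera("wrist")[...,::-1]);cv2.imwrite("pics/scene7.png",robot.read_camera("scene")[...,::-1])
mw,ms=raw(cv2.imread("pics/wrist7.png")),raw(cv2.imread("pics/scene7.png"))
rel=json.load(open("relG.json"));o,a=pt+Rt.apply(rel["o"]),Rt.apply(rel["a"])
seat=cup(np.array([.6071,.2222,.119])-.11*aS,aS,.066)
for nm,c,m in(("w",cw,mw),("s",cs,ms)):
    f=np.maximum(fill(cup(o,a),c),fill(seat,c))
    for r in range(110,424,24) if nm=="w" else range(215,312,8):
        b=np.flatnonzero(m[r,190:430] if nm=="w" else m[r,295:372]);g=np.flatnonzero((f[r,190:430] if nm=="w" else f[r,295:372])>.5)
        if len(b) and len(g):print(nm,r,"L",b[0]-g[0],"R",b[-1]-g[-1],end=" | ")
E
```

```text
clock: 16.5
tool_pos: [0.6015, 0.1878, 0.1661]
ee_rot: [-2.239, -1.83, -0.462]
force: [0.3, 0.3, -1.3]
width: 0.0622
force: [0.6, 0.5, -0.9]
now along 88.1 u -0.7 hy 0.6 mm; tilt off u 0.1 hy -0.1 deg; F a -1.1 u -0.0 hy -0.5; t 16.62 w 0.0622
80.0 off [0.0041, 0.0002, 0.013] rot [-0.0026, 0.0013, 0.0007]
70.0 off [0.0079, -0.0005, 0.0292] rot [-0.0026, 0.0013, 0.0007]
w 158 L -5 R 7 | w 182 L 1 R 0 | w 206 L 2 R 0 | w 230 L 3 R -1 | w 254 L 2 R -6 | w 278 L 1 R 0 | w 302 L 2 R 0 | w 326 L -1 R 2 | w 350 L -1 R 2 | w 374 L 0 R -1 | w 398 L 3 R -1 | w 422 L 4 R -2 | s 239 L 1 R 0 | s 247 L 7 R 1 | s 255 L 6 R -1 | s 263 L 3 R -1 | s 271 L 1 R 0 | s 279 L 2 R 0 | s 287 L 0 R -1 | s 295 L 1 R 0 | s 303 L 0 R -2 |
```

```bash
python3 -m pendant '[{"offset":[0.002,0,0.0065],"rot":[-0.002,0.001,0],"claw":-1},{"offset":[0.0041,0,0.013],"rot":[-0.0026,0.0013,0],"claw":-1},{"offset":[0.006,-0.0002,0.021],"rot":[-0.0026,0.0013,0],"claw":-1},{"offset":[0.0079,-0.0005,0.0292],"rot":[-0.0026,0.0013,0],"claw":-1},{"offset":[0.0079,-0.0005,0.0292],"rot":[-0.0026,0.0013,0],"claw":-1}]' |grep force
python3 ins.py G 0 0 64 58 54
```

```text
force: [-0.0, 0.4, -1.0]
now along 70.6 u 0.3 hy -0.4 mm; tilt off u -0.0 hy 0.0 deg; F a -1.0 u -0.3 hy 0.1; t 17.35 w 0.0624
64.0 off [0.002, -0.001, 0.0109] rot [0.0011, -0.0003, -0.0003]
58.0 off [0.0043, -0.0014, 0.0206] rot [0.0011, -0.0003, -0.0003]
54.0 off [0.0058, -0.0017, 0.0271] rot [0.0011, -0.0003, -0.0003]
```

```bash
python3 -m pendant '[{"offset":[0.001,-0.0006,0.0055],"rot":[0.001,0,0],"claw":-1},{"offset":[0.002,-0.001,0.0109],"rot":[0.001,0,0],"claw":-1},{"offset":[0.003,-0.0012,0.0157],"rot":[0.001,0,0],"claw":-1},{"offset":[0.0043,-0.0014,0.0206],"rot":[0.001,0,0],"claw":-1},{"offset":[0.0043,-0.0014,0.0206],"rot":[0.001,0,0],"claw":-1}]' |grep force
python3 ins.py G 0 0 55 53 51 49
```

```text
force: [0.1, -0.4, -1.2]
now along 57.7 u -0.1 hy 0.2 mm; tilt off u -0.0 hy -0.0 deg; F a -0.8 u -1.0 hy -0.2; t 17.98 w 0.0625
55.0 off [0.0012, 0.0, 0.0043] rot [-0.0005, -0.0002, 0.0001]
53.0 off [0.0019, -0.0001, 0.0075] rot [-0.0005, -0.0002, 0.0001]
51.0 off [0.0027, -0.0002, 0.0108] rot [-0.0005, -0.0002, 0.0001]
49.0 off [0.0034, -0.0004, 0.014] rot [-0.0005, -0.0002, 0.0001]
```

```bash
python3 -m pendant '[{"offset":[0.0006,0,0.0022],"rot":[0,0,0],"claw":-1},{"offset":[0.0012,0,0.0043],"rot":[0,0,0],"claw":-1},{"offset":[0.0016,0,0.006],"rot":[0,0,0],"claw":-1},{"offset":[0.0019,-0.0001,0.0075],"rot":[0,0,0],"claw":-1},{"offset":[0.0019,-0.0001,0.0075],"rot":[0,0,0],"claw":-1}]' |grep force
python3 ins.py G 0 0 51 50 49 48 47
```

```text
force: [0.3, -0.6, -0.5]
now along 52.9 u -0.0 hy 0.1 mm; tilt off u -0.0 hy -0.0 deg; F a -0.1 u -0.7 hy -0.4; t 18.60 w 0.0622
51.0 off [0.0008, -0.0001, 0.0031] rot [-0.0007, -0.0002, 0.0002]
50.0 off [0.0012, -0.0001, 0.0047] rot [-0.0007, -0.0002, 0.0002]
49.0 off [0.0016, -0.0002, 0.0063] rot [-0.0007, -0.0002, 0.0002]
48.0 off [0.002, -0.0003, 0.0079] rot [-0.0007, -0.0002, 0.0002]
47.0 off [0.0023, -0.0004, 0.0096] rot [-0.0007, -0.0002, 0.0002]
```

```bash
python3 -m pendant '[{"offset":[0.0005,0,0.0018],"rot":[0,0,0],"claw":-1},{"offset":[0.0008,0,0.0031],"rot":[0,0,0],"claw":-1},{"offset":[0.0008,0,0.0031],"rot":[0,0,0],"claw":-1}]' |grep force
python3 -m pendant '[{"offset":[0.0004,0,0.0016],"rot":[0,0,0],"claw":-1},{"offset":[0.0004,0,0.0016],"rot":[0,0,0],"claw":-1}]' |grep force
python3 ins.py G 0 0 49 48 47 46
```

```text
force: [-0.4, -0.4, -0.1]
force: [0.4, -0.5, -1.3]
now along 49.8 u -0.1 hy 0.1 mm; tilt off u -0.0 hy -0.0 deg; F a -0.8 u -1.1 hy -0.5; t 19.23 w 0.0621
49.0 off [0.0005, -0.0, 0.0013] rot [-0.001, -0.0, 0.0002]
48.0 off [0.0009, -0.0001, 0.0029] rot [-0.001, -0.0, 0.0002]
47.0 off [0.0012, -0.0002, 0.0045] rot [-0.001, -0.0, 0.0002]
46.0 off [0.0016, -0.0003, 0.0061] rot [-0.001, -0.0, 0.0002]
```

```bash
python3 -m pendant '[{"offset":[0.0005,0,0.0013],"rot":[0,0,0],"claw":-1},{"offset":[0.0005,0,0.0013],"rot":[0,0,0],"claw":-1}]' |grep force
python3 -m pendant '[{"offset":[0.0004,0,0.0015],"rot":[0,0,0],"claw":-1},{"offset":[0.0004,0,0.0015],"rot":[0,0,0],"claw":-1}]' |grep force
python3 ins.py G 0 0 47 46 45
```

```text
force: [-0.2, -0.6, -0.2]
force: [-0.5, -1.2, -0.5]
now along 47.9 u -0.0 hy 0.1 mm; tilt off u 0.0 hy -0.1 deg; F a 0.3 u -1.3 hy 0.3; t 19.73 w 0.0625
47.0 off [0.0004, -0.0001, 0.0015] rot [-0.0013, 0.0001, 0.0003]
46.0 off [0.0007, -0.0001, 0.0031] rot [-0.0013, 0.0001, 0.0003]
45.0 off [0.0011, -0.0002, 0.0047] rot [-0.0013, 0.0001, 0.0003]
```

```bash
python3 -m pendant '[{"offset":[0.0004,0,0.0013],"rot":[0,0,0],"claw":-1},{"offset":[0.0004,0,0.0013],"rot":[0,0,0],"claw":-1}]' |grep force
python3 ins.py G 0 0 46 45
```

```text
force: [-1.2, -2.2, 0.6]
now along 47.2 u -0.0 hy 0.1 mm; tilt off u 0.0 hy -0.1 deg; F a 1.8 u -1.7 hy 0.8; t 19.98 w 0.0624
46.0 off [0.0004, -0.0001, 0.0019] rot [-0.0015, 0.0002, 0.0004]
45.0 off [0.0008, -0.0002, 0.0035] rot [-0.0015, 0.0002, 0.0004]
```

```bash
python3 -m pendant '[{"offset":[0.0002,0,0.0008],"rot":[0,0,0],"claw":-1},{"offset":[0.0002,0,0.0008],"rot":[0,0,0],"claw":-1}]' |grep force
python3 ins.py G 0 0 46 45
```

```text
force: [-2.9, -3.8, 2.9]
now along 47.0 u 0.1 hy -0.0 mm; tilt off u 0.0 hy -0.1 deg; F a 4.8 u -1.8 hy 2.2; t 20.23 w 0.0623
46.0 off [0.0002, -0.0002, 0.0016] rot [-0.0012, 0.0004, 0.0003]
45.0 off [0.0006, -0.0003, 0.0032] rot [-0.0012, 0.0004, 0.0003]
```

Contact at 47.0 mm with the same signature as amber. I ease off and release, then retreat.

```bash
python3 -m pendant '[{"offset":[-0.0002,0,-0.0007],"rot":[0,0,0],"claw":-1},{"offset":[-0.0002,0,-0.0007],"rot":[0,0,0],"claw":-1}]' 20|grep force
python3 ins.py G
python3 -m pendant '[{"offset":[0,0,0],"rot":[0,0,0],"claw":0.6},{"offset":[0,0,0],"rot":[0,0,0],"claw":0.7},{"offset":[0,0,0],"rot":[0,0,0],"claw":0.85},{"offset":[0,0,0],"rot":[0,0,0],"claw":1},{"offset":[0,0,0],"rot":[0,0,0],"claw":1}]'
python3 -m pendant '[{"offset":[0,0,-0.02],"rot":[0,0,0],"claw":1},{"offset":[0,0,-0.05],"rot":[0,0,0],"claw":1},{"offset":[0,0,-0.12],"rot":[0,0,0],"claw":1},{"offset":[0,0,-0.2],"rot":[0,0,0],"claw":1},{"offset":[0,0,-0.25],"rot":[0,0,0],"claw":1}]'
python3 -m pendant '[{"offset":[-0.08,0,-0.06],"rot":[0,0,0],"claw":1},{"offset":[-0.16,0,-0.12],"rot":[0,0,0],"claw":1},{"offset":[-0.24,-0.05,-0.12],"rot":[0,0,0],"claw":1},{"offset":[-0.3,-0.1,-0.12],"rot":[0,0,0],"claw":1},{"offset":[-0.3,-0.1,-0.12],"rot":[0,0,0],"claw":1}]'
python3 - <<'E'
from lib import *
for n in("top","scene"):cv2.imwrite(f"pics/{n}9.png",robot.read_camera(n)[...,::-1])
t=cv2.imread("pics/top9.png")[100:300,190:390];s=cv2.imread("pics/scene9.png")[90:330,170:470]
cv2.imwrite("pics/c9.png",np.hstack([cv2.resize(s,(450,360),interpolation=cv2.INTER_CUBIC),cv2.resize(t,(350,360),interpolation=cv2.INTER_CUBIC)]))
E
```

```text
force: [-0.6, 0.2, -1.3]
now along 47.1 u 0.1 hy 0.0 mm; tilt off u 0.0 hy -0.1 deg; F a -1.1 u -0.7 hy 0.6; t 20.48 w 0.0624
clock: 21.1
tool_pos: [0.6058, 0.2119, 0.1313]
ee_rot: [-2.238, -1.83, -0.461]
force: [0.7, 0.2, 0.0]
width: 0.0853
clock: 21.72
tool_pos: [0.5902, 0.1572, 0.2752]
ee_rot: [-2.24, -1.831, -0.467]
force: [1.4, -0.3, -0.5]
width: 0.0849
clock: 22.35
tool_pos: [0.4899, -0.022, 0.2731]
ee_rot: [-2.243, -1.828, -0.468]
force: [0.7, 0.0, -0.6]
width: 0.0854
```

View pics/c9.png

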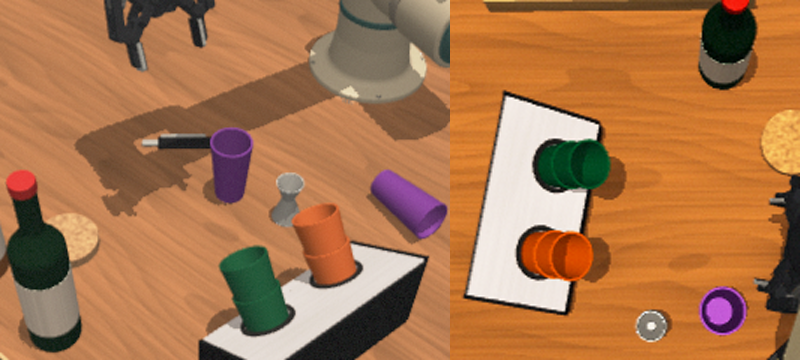

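Both tumblers are nested in their own colour (scene crop: green (258,290), amber (325,245)) and the other things look unmoved. One numeric check, then I hand in.

Run:
```python
from lib import *
cs={n:robot.get_calibration(n) for n in("top","scene")}
im={n:cv2.cvtColor(cv2.imread(f"pics/{n}9.png"),cv2.COLOR_BGR2RGB) for n in cs}
for k,rim,col,roi in(("A",[.4891,.2436,.1192],"amber",dict(top=(225,222,280,262),scene=(355,210,420,285))),("G",[.6071,.2222,.119],"green",dict(top=(234,170,285,212),scene=(310,245,372,315)))):
    f0=np.array(rim)-.11*aS;M={n:mask(im[n],col,r,dict(top=230,scene=168)[n]) for n,r in roi.items()}
    g=lambda al:sum((np.abs(np.maximum(fill(cup(f0,aS,.066),cs[n]),fill(cup(f0+al*aS,aS,.05),cs[n]))-M[n])).sum()/M[n].sum() for n in cs)
    v=np.arange(.040,.056,.001);L=[g(x) for x in v];print(k,"foot along mm",v[np.argmin(L)]*1e3,min(L))
a,b=[cv2.imread(f"pics/scene{i}.png").astype(int) for i in(0,9)]
for n,r in dict(whisky_wine_can=(105,170,225,325),jigger=(350,203,375,242),purple=(308,175,340,226)).items():
    d=np.abs(a-b)[r[1]:r[3],r[0]:r[2]].max(2)>60;print(n,int(d.sum()))
robot.sign_off()
```

```text
A foot along mm 48.00000000000001 0.10971739944644762
G foot along mm 48.00000000000001 0.10234195911615267
whisky_wine_can 186
jigger 38
purple 50
the job is handed in; nothing more can be done
```

The amber tumbler and then the green one are nested, mouth outward, in the seated tumblers of their own colour. I handed the job in at about 22.5 s of the 56 s allowed.

- **Seating:** I lowered each along the seated axis until light wall contact, about 4.8 N axial, at 46.6 mm (amber) and 47.0 mm (green). I eased off about 0.4 mm before opening, and neither appeared to shift when released.
- **Depth check:** the final silhouette check put both feet at about 48 mm (1 mm search steps). That is about 1 mm above the contact readings, but within the expected 46–48 mm.
- **Other things on the counter:** the last picture shows the arm clear and the things in view unmoved. An image difference against the first scene picture found a few changed pixels: 186 around the bottles and can, 38 at the jigger, 50 at the purple tumbler. I put these down to shadows but did not check further. The corkscrew and coasters I compared only by eye.
- **Corrected on the way:** the first fit of the held green disagreed with the wrist picture at the rim. I refitted it before lowering, and no unexpected forces came up.

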